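Stand a fallen steel post against the stop and switch on the clamp

TASK

Stand the fallen steel post upright on the clamping plate, on its plain square end with the lug at the top and one face flush against the stop bar, and let go of it. Then flip up the clear cover on the control box so that it stays open, and turn the selector beneath it clockwise as far as it goes to switch the clamp on. Leave the post standing against the stop and do not shove the jar, the tape roll or the wood offcut around.

Things in the scene. Friction and masses are not known exactly. Their poses are not given: they have to be found in the camera images.
- post_center (a point): Centre of the loose steel post's tube: square tube 40 x 40 mm, 160 mm long, 0.4 to 0.75 kg, with a flat lug 29 mm long, 26 wide, 10 thick on its head end. It starts lying on the clamping plate, head away from the stop bar, foot end 50 to 90 mm from it. x runs along the post from foot to head and points up when it stands lug up; z is up as it lies. 80 mm from foot end, 20 mm from each side.
- post_foot (a point): Centre of the post's flat square foot end (40 x 40 mm), axes as post_center. At bench height (0) when the post stands on it.
- station: Clamping station, fixed: dark steel plate 170 x 140 mm flush with the bench, and along one edge a steel stop bar 170 long, 20 thick, 25 mm high. Origin: at bench height, middle of the stop's working face. x along the stop; y away from the face across the plate (plate y 0 to 140, bar y -20 to 0 mm); z up. A post upright and flush with the stop has its axis at y = 20 mm.
- console: Grey control box, fixed, 150 mm wide, its face (160 mm along the slope) rising at 30 degrees from the low edge on the robot's side (-x). Origin: centre of the underside. x level, towards the high edge; y along the cover's hinge; z up. Face normal is (-0.5, 0, 0.866); face centre is 75 mm, high edge 115 mm above the bench.
- cover (a joint): Clear plastic flip cover over the selector, rad: 0 shut, grows as its front edge swings up and away from the robot, 1.9 fully open. Hinged at the high edge of the face; the hinge is stiff and it stays where it is left. About 2 N at the grip bar moves it. Shut it is 130 mm along the slope, 108 wide, 72 high off the face. Clear of the selector from about 1.5 rad.
- cover_bar (a point): Centre of the cover's round grip bar, 16 mm diameter, 36 mm long, parallel to the hinge, on a 14 mm wide stem 28 mm clear of the cover's front wall, near its upper edge. Pinched by its two ends (along console y) from along the face normal, it swings in the fingers. Axes: console's, tilted 30 degrees with the face when shut (z = face normal), turning with the cover.
- cover_hinge (a point): Middle of the cover's hinge line, fixed; axes as console. The bar swings about console y through here; shut, it lies 168 mm down the slope and 58 mm off it along the face normal from this point.
- selector (a joint): Selector knob, rad: 0 off, grows clockwise seen looking onto the face, end stop at 1.57 = on. Starts between 0 and 0.4. Friction about 0.08 N m holds it.
- selector_grip (a point): On the selector's turning axis, 37 mm off the sloping face: black disc 60 mm diameter with a raised grip bar 57 mm long, 14 mm wide, top 44 mm off the face. z = turning axis = face normal; x along the bar (up the slope at joint 0); pinch it along y. Axes turn with the knob. Under the cover at the start.
- jar: Bystander: amber glass jar, 70 mm diameter, 100 mm high, loose. Origin at the centre of its underside.
- tape: Bystander: roll of masking tape lying flat, 100 mm diameter, 45 mm high, loose. Origin at the centre of its underside.
- offcut: Bystander: wooden offcut 120 x 60 x 40 mm lying flat, loose. Origin at the centre of its underside.
Mind the look-alikes: they are no part of the job. There is more than one size of the part that bears post_center; the job needs the largest.

How it is judged (in metres and radians):
On the way, in this order (a step that is already met when the one before it is completed fails the run):
1. The post stands upright on its foot, flush against the stop, released (angle between post_foot's own x axis and vertical below 0.05 rad and height (world z) of post_foot between -0.004 and 0.004 m and y of post_foot in the frame of station between 0.015 and 0.0225 m and x of post_foot in the frame of station between -0.065 and 0.065 m and contact force between the fingers and post below 0.1 N), for 0.3 s.
2. The cover is open and the selector is turned fully clockwise (value of joint cover above 1.2 rad and value of joint selector above 1.42 rad), for 0.2 s.
At the end, for the whole second after the job is handed in: Post at rest, untouched, upright within 0.05 rad on its foot, lug up, axis at most 22.5 mm from the stop face (gap under 2.5 mm), foot centre within 65 mm of the stop's middle along it; cover open over 1.2 rad; selector past 1.42 rad; jar, tape and offcut each moved under 30 mm (all of step 1 and all of step 2 and linear speed of post below 0.02 m/s).
It fails at once if the jar is shoved more than 30 mm (distance of jar from where it was at the start of the episode above 0.03 m).
It fails at once if the tape roll is shoved more than 30 mm (distance of tape from where it was at the start of the episode above 0.03 m).
It fails at once if the wood offcut is shoved more than 30 mm (distance of offcut from where it was at the start of the episode above 0.03 m).
It also fails if it takes over 69 s, if anything falls off the work surface, if the arm or the gripper's body presses on something with over 40 N, if the wrist force passes 120 N, or if a joint passes its speed limit or range.

ROBOT

A 6-joint arm with a two-finger parallel gripper is mounted at the origin on the work surface. World frame = base frame: x ahead of the robot, y to its left, z up, the work surface at z = 0. Lengths are in mm, angles in rad, forces in N, time in s.
With the tool pointing down it reaches from about 300 to 775 mm from the base axis. Payload 14.6 kg.
Tool frame: the origin (TCP) lies at the very end of the fingers, on their centre line; the grasp point (between the pads) lies manip.grasp_offset behind it (manip.grasp_offset is the distance from the TCP to the grasp point, in mm); z points along the fingers, y is the direction in which the jaws open and shut (so a half turn about z gives the same grasp; the last joint's range is limited). The gripper opens to 94 mm and grips with 3 to 60 N. Pads are 16 mm wide; open, the fingers measure 119 mm over their backs; the gripper's body (75 mm by 177 mm) begins 78 mm behind the grasp point.
Start: joints at [1.145, 0.3, 1.521, -0, 1.321, -0.067], TCP at [193.13, 514.966, 205.446] pointing down, gripper open.
Joint ranges: [-3.03, 3.03], [-0.79, 2.21], [0.23, 2.52], [-1.04, 4.18], [0, 3.07], [-2.55, 2.55]. Speed limits (rad/s): [2.22, 2.22, 2.57, 3.14, 3.14, 3.14].

INTERFACE

Orientations are given as [roll, pitch, yaw] about the fixed x, y, z axes, in that order (R = Rz(yaw) Ry(pitch) Rx(roll)).
In Python, from cell import manip gives the robot as it stands.
- The arm moves only by the tool send_rows, never from a script. Its argument "commands" is a list of rows, each a list of 2 entries, a list of its own where there are three numbers: the shift along the tool's x, y, z in m, then the turn about the tool's z in rad. A call has exactly 8 rows; each row is the pose to reach, as a shift and turn from the pose commanded when the call began, along the tool's axes at that moment; what a row does not reach only later rows make up. A row lasts 1/12 s, in which the tool goes at most 41.7 mm and 7.16 degrees, less where a joint would pass 70% of its speed; a pose out of reach is approached as far as the arm can. A call with a gripper value outside its range is refused whole. "hand" is the closure, from -1 (fully open) to 1 (shut), so that 0 is half open, set as the call begins (left out, the last holds). The fingers move at their own pace and stop on an object; "force" is the grip in N (left out, the last holds). Time passes only in rows, so rows that repeat a pose let the fingers close, or fill a call up. It gives the time, the measured TCP pose, the force and the opening at its end, in the units of the state.
- manip.read_state(): the state, without advancing time (a new reading comes with each control period).
- manip.camera(name): name is "side" or "top" or "wrist"; returns the picture (384x512x3 uint8, red, green, blue); there is no depth.
- manip.camera_model(name): a dict with "K" (3x3 intrinsics, pixels), "eye" and "attitude" of the camera in the world; the wrist camera has in their place "mount" (4x4, takes a point from camera to tool coordinates, whose origin is the TCP and whose axes are the flange's). Camera axes: x right, y down, z forward; pixel columns grow to the right and rows downward; lengths in mm; the calibration is good to about 2 mm. The wrist camera is an equidistant fisheye: a pixel r from the principal point sees the ray r / f radians off the axis. A picture is of the moment at which its call begins: read the wrist's pose just before it. camera_model takes no time and is no camera call.
- manip.sign_off(): hands the job in, once; it reports no verdict.
The state is a dict: "clock": time; "joints": joint angles; "qd": joint speeds; "effort": joint torques, N m; "eef_pos": TCP position; "eef_rot": TCP orientation; "wrist_force": force on the tool from outside, world axes, zero at the start; "moment": the same for the moment, N m; "finger_gap": finger opening in mm.
Only numpy, scipy, OpenCV 4.12 (cv2) and the standard library are available. Lean on these libraries where they do the work, as an engineer would, in place of code of your own. Each camera call takes 0.05 s, during which the arm holds its last target.

## Working session

There is one attempt and no reset: what is moved stays moved. The work goes in short steps, Python scripts to look and compute and a tool call to move; the robot and the scene stay as the last step left them, time stands still between calls to the robot, and variables do not carry over. Pictures are saved under pics/ and viewed, and the job is handed in when it is done.

Besides the shell and the picture viewer there is one more tool, called as name(argument=value, ...), one argument or row to a line, values as JSON. send_rows: Moves the arm, as the interface text tells. Its arguments: {"type":"object","properties":{"commands":{"type":"array","items":{"type":"array"}},"hand":{"type":"number"},"force":{"type":"number"}},"required":["commands"]}

```bash
ls; mkdir -p pics
python3 - <<'E'
from cell import manip
import cv2,numpy as np
np.set_printoptions(suppress=True,precision=4)
s=manip.read_state();print(s);print(manip.grasp_offset)
for n in ["side","top","wrist"]:
    im=manip.camera(n);cv2.imwrite(f"pics/{n}0.png",im[:,:,::-1]);print(n,manip.camera_model(n))
E
```

```text
pics
{'clock': 0.0, 'joints': array([ 1.1454,  0.3004,  1.5216,  0.    ,  1.3207, -0.0666]), 'qd': array([ 0.0013, -0.0012, -0.    , -0.0016, -0.0004, -0.0013]), 'effort': array([ -0.0016, -53.1807, -35.2738,   0.0708,   0.0243,  -0.0002]), 'eef_pos': array([193.0299, 514.7427, 204.9073]), 'eef_rot': array([-3.1405, -0.0001,  2.7828]), 'wrist_force': array([ 0.0709, -0.895 ,  0.2194]), 'moment': array([-0.0067, -0.0329,  0.012 ]), 'finger_gap': 94.26050552102613}
18.8
side {'K': array([[398.6806,   0.    , 256.4721],
       [  0.    , 398.6806, 185.781 ],
       [  0.    ,   0.    ,   1.    ]]), 'eye': array([333.8752, 510.4242, 706.0964]), 'attitude': array([-2.4405,  0.0143, -2.7002])}
top {'K': array([[394.6991,   0.    , 254.8818],
       [  0.    , 394.6991, 190.51  ],
       [  0.    ,   0.    ,   1.    ]]), 'eye': array([411.7188,  47.4735, 963.238 ]), 'attitude': array([-2.954, -0.039, -1.6  ])}
wrist {'K': array([[297.3186,   0.    , 258.5247],
       [  0.    , 297.3186, 189.5251],
       [  0.    ,   0.    ,   1.    ]]), 'mount': array([[   0.0006,   -0.9723,   -0.2338,   68.5536],
       [   1.    ,    0.0004,    0.0012,    0.997 ],
       [  -0.001 ,   -0.2338,    0.9723, -179.6591],
       [   0.    ,    0.    ,    0.    ,    1.    ]])}
```

View pics/top0.png

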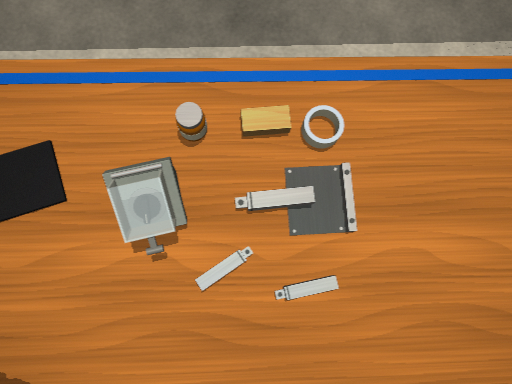

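View pics/side0.png

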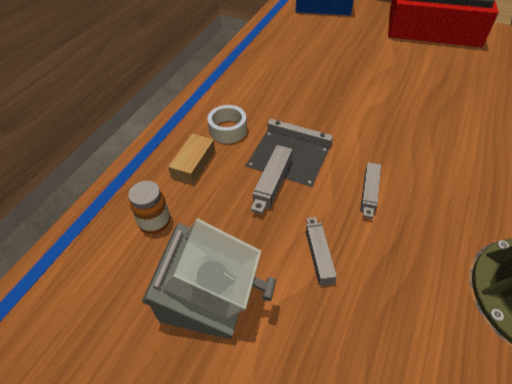

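View pics/wrist0.png

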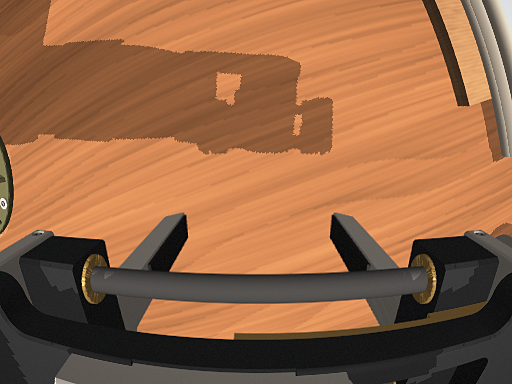

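```bash
cat > h.py <<'E'
from cell import manip
import cv2,numpy as np
from scipy.spatial.transform import Rotation as Ro
np.set_printoptions(suppress=True,precision=3)
def RE(a): return Ro.from_euler('xyz',a).as_matrix()
def ray(n,px,st=None):
    m=manip.camera_model(n);K=m['K'];u=np.array([(px[0]-K[0,2])/K[0,0],(px[1]-K[1,2])/K[1,1]])
    if n=='wrist':
        r=np.hypot(*u); d=np.array([*(u/r*np.sin(r)),np.cos(r)]) if r>0 else np.array([0,0,1.])
        T=m['mount'];st=st or manip.read_state();R=RE(st['eef_rot'])
        return R@T[:3,3]+st['eef_pos'],R@T[:3,:3]@d
    d=RE(m['attitude'])@np.array([*u,1]);return m['eye'],d/np.linalg.norm(d)
def plane(n,px,z,st=None):
    e,d=ray(n,px,st);return e+d*(z-e[2])/d[2]
def proj(n,p):
    m=manip.camera_model(n);c=RE(m['attitude']).T@(np.array(p)-m['eye']);q=m['K']@c;return q[:2]/q[2]
def tri(pa,pb):
    (e1,d1),(e2,d2)=ray(*pa),ray(*pb)
    A=np.stack([d1,-d2],1);t=np.linalg.lstsq(A,e2-e1,rcond=None)[0]
    a,b=e1+t[0]*d1,e2+t[1]*d2;return (a+b)/2,np.linalg.norm(a-b)
def snap(n,name=None):
    im=manip.camera(n)
    if name: cv2.imwrite(f'pics/{name}.png',im[:,:,::-1])
    return im
def crop(src,x,y,w,h,k,name):
    im=cv2.imread(f'pics/{src}.png')[y:y+h,x:x+w];cv2.imwrite(f'pics/{name}.png',cv2.resize(im,None,fx=k,fy=k,interpolation=cv2.INTER_CUBIC))
def go(target,yaw=None,st=None):
    "shift in tool axes (m) from measured pose to world target TCP, turn"
    st=st or manip.read_state();R=RE(st['eef_rot'])
    print('now',st['clock'],st['eef_pos'],st['eef_rot'],'F',st['wrist_force'],'gap',st['finger_gap'])
    print('shift',R.T@(np.array(target)-st['eef_pos'])/1000)
    if yaw is not None:
        for k in (-2,-1,0,1,2):
            # tool pointing down: turn about tool z by a lowers yaw by a
            print('turn',st['eef_rot'][2]-yaw+k*np.pi)
E
python3 - <<'E'
from h import *
crop('top0',95,130,270,180,2.9,'c1')
crop('side0',130,100,270,240,2.5,'c2')
print(proj('top',[193,515,0]), proj('top',[400,0,0]),proj('side',[400,0,0]))
E
```

```text
[ 32.64  370.906] [259.154 269.822] [335.083 223.023]
```

View pics/c1.png

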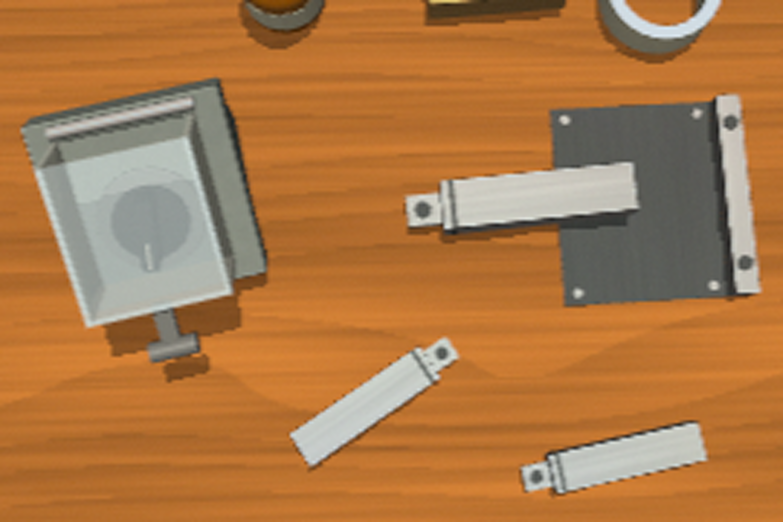

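View pics/c2.png

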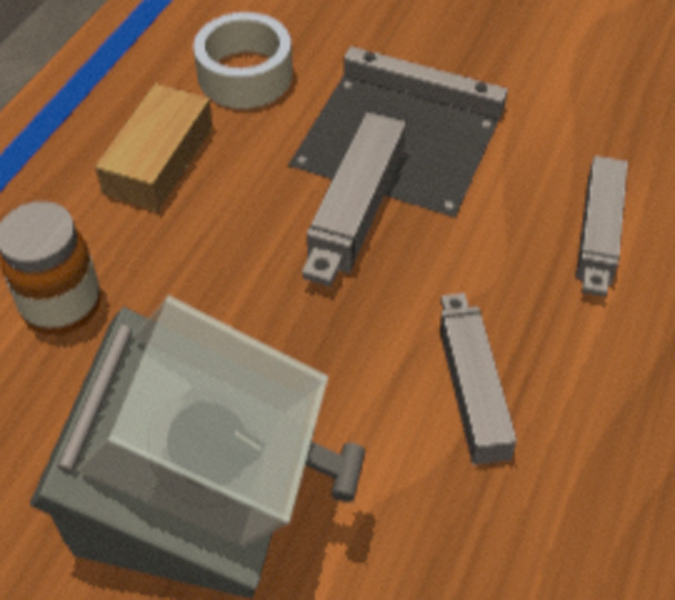

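```bash
cat >> h.py <<'E'
def c1(X,Y): return (95+(X+.5)/2.9-.5,130+(Y+.5)/2.9-.5)
def c2(X,Y): return (130+(X+.5)/2.5-.5,100+(Y+.5)/2.5-.5)
E
python3 - <<'E'
from h import *
P=lambda X,Y,z:plane('top',c1(X,Y),z)
print('plate far edge',P(552,111,0),P(566,306,0))
print('bar inner top edge',P(716,97,25),P(739,294,25),' outer',P(738,96,25),P(760,292,25))
print('post top: foot',P(633,163,40),P(638,210,40),'head',P(443,181,40),P(449,229,40),'lug',P(407,195,25),P(409,229,25))
S=lambda X,Y,z:plane('side',c2(X,Y),z)
print('side: post foot',S(366,114,40),S(405,123,40),'head',S(312,232,40),S(348,244,40))
print('side bar outer top',S(350,48,25),S(506,89,25),'inner', S(345,65,25),S(502,106,25))
print('others', P(413,352,28),P(302,450,28),P(552,473,28),P(704,440,28))
print('bar', tri(('top',c1(174,349)),('side',c2(348,470))))
print('bar ends',tri(('top',c1(149,354)),('side',c2(342,492))),tri(('top',c1(199,342)),('side',c2(355,450))))
print('hinge ends z115',P(50,133,120),P(193,103,120),S(68,465,120),S(125,330,120))
print('knob', tri(('top',c1(150,219)),('side',c2(212,442))))
print('box far corners', tri(('top',c1(218,80)),('side',c2(37,500))))
E
```

```text
plate far edge [649.741 -73.097   0.   ] [480.66  -77.588   0.   ]
bar inner top edge [ 653.121 -211.017   25.   ] [ 484.979 -218.369   25.   ]  outer [ 653.642 -230.056   25.   ] [ 486.176 -236.042   25.   ]
post top: foot [ 594.258 -133.504   40.   ] [ 554.799 -135.403   40.   ] head [582.55   24.228  40.   ] [542.714  20.364  40.   ] lug [574.156  54.054  25.   ] [545.622  52.968  25.   ]
side: post foot [ 594.148 -127.949   40.   ] [ 555.69  -132.032   40.   ] head [578.484  24.936  40.   ] [544.866  24.06   40.   ]
side bar outer top [ 654.343 -225.66    25.   ] [ 487.203 -232.813   25.   ] inner [ 648.184 -199.319   25.   ] [ 483.032 -207.853   25.   ]
others [444.937  51.741  28.   ] [370.634 141.116  28.   ] [346.675 -56.716  28.   ] [ 368.496 -180.401   28.   ]
bar (array([451.169, 231.932,  81.685]), np.float64(1.82183430147496))
bar ends (array([447.711, 249.62 ,  85.61 ]), np.float64(1.6501777091468566)) (array([455.053, 214.064,  76.102]), np.float64(0.4674018430285963))
hinge ends z115 [610.53  318.064 120.   ] [631.549 212.797 120.   ] [608.123 321.18  120.   ] [630.489 218.434 120.   ]
knob (array([548.485, 251.804,  78.947]), np.float64(4.019540412606955))
box far corners (array([ 752.584,  256.205, -203.429]), np.float64(25.84570892194595))
```

Run:
```python
from h import *
go([564,3,200],1.647)
```

```text
now 0.15 [193.069 514.781 205.011] [-3.141 -0.     2.783] F [ 0.038  0.581 -0.18 ] gap 93.95179700872619
shift [-0.527 -0.349  0.005]
turn -5.14739691090922
turn -2.0058042573194266
turn 1.1357883962703668
turn 4.27738104986016
turn 7.418973703449953
```

send_rows(
  commands=[
    [[-0.033, -0.022, 0], 0.07],
    [[-0.066, -0.044, 0], 0.14],
    [[-0.1, -0.066, 0], 0.21],
    [[-0.132, -0.087, 0], 0.28],
    [[-0.165, -0.109, 0], 0.35],
    [[-0.198, -0.131, 0], 0.43],
    [[-0.231, -0.153, 0], 0.5],
    [[-0.264, -0.175, 0], 0.57],
  ],
  hand=-0.3,
)

```text
clock: 0.82
eef_pos: [379.5, 256.6, 205.5]
eef_rot: [3.142, -0.0, 2.209]
wrist_force: [0.3, 0.7, 0.3]
finger_gap: 61.4
```

Run:
```python
from h import *
go([564,3,200],1.647)
```

```text
now 0.8167 [379.496 256.637 205.473] [ 3.142 -0.     2.209] F [0.347 0.723 0.325] gap 61.44734024434319
shift [-0.314 -0.003  0.005]
turn -5.720708269530106
turn -2.579115615940313
turn 0.5624770376494801
turn 3.7040696912392734
turn 6.8456623448290665
```

send_rows(
  commands=[
    [[-0.04, 0, 0], 0.07],
    [[-0.08, 0, 0], 0.14],
    [[-0.12, 0, 0], 0.21],
    [[-0.16, -0.001, 0], 0.28],
    [[-0.2, -0.002, 0.005], 0.35],
    [[-0.24, -0.002, 0.01], 0.43],
    [[-0.28, -0.003, 0.01], 0.5],
    [[-0.314, -0.003, 0.01], 0.562],
  ],
)

```text
clock: 1.48
eef_pos: [565.3, 2.6, 194.9]
eef_rot: [-3.141, 0.0, 1.646]
wrist_force: [0.3, 1.8, 0.6]
finger_gap: 61.0
```

Run:
```python
from h import *
go([564,3,200],1.647)
im=snap('wrist','w1')
print(plane('wrist',(256,300),40))
```

```text
now 1.4833 [565.274   2.648 194.865] [-3.141  0.     1.646] F [0.268 1.82  0.571] gap 60.97892068263129
shift [ 0.    -0.001 -0.005]
turn -6.283957855320757
turn -3.1423652017309642
turn -0.0007725481411708923
turn 3.140820105448622
turn 6.282412759038415
[ 574.975 -164.521   40.   ]
```

View pics/w1.png

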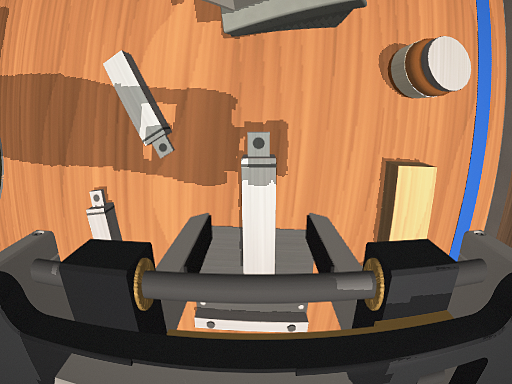

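Run:
```python
from h import *
crop('w1',180,120,140,220,3.6,'c3')
W=lambda x,y,z:plane('wrist',(x,y),z)
print('head',W(241,157,40),W(276,157,40),'side edges at 200',W(242,240,40),W(275,240,40),'lug end',W(247,132,25),W(270,132,25))
print('lug hole',W(258.5,143,25))
```

```text
head [545.418  23.93   40.   ] [584.956  26.673  40.   ] side edges at 200 [552.106 -77.066  40.   ] [592.25  -74.266  40.   ] lug end [549.848  51.971  25.   ] [576.67  53.83  25.  ]
lug hole [564.158  39.926  25.   ]
```

View pics/c3.png

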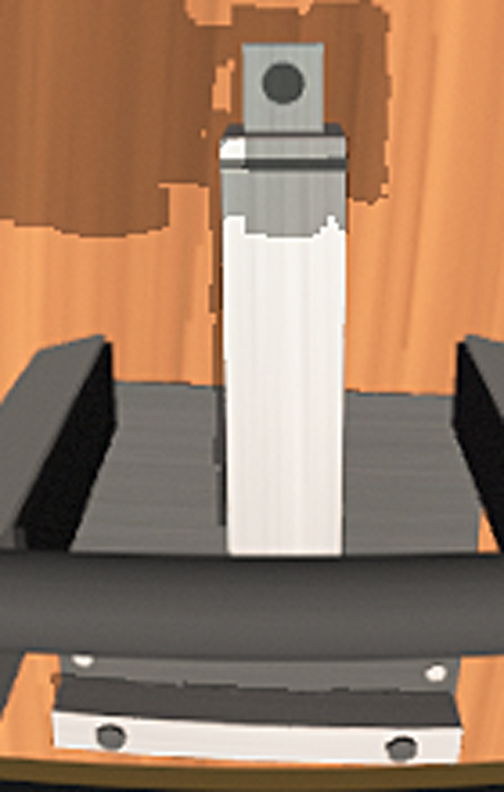

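Run:
```python
from h import *
q=lambda X,Y:(180+(X+.5)/3.6-.5,120+(Y+.5)/3.6-.5)
W=lambda X,Y,z:plane('wrist',q(X,Y),z)
print('bar',W(54,712,25),W(460,727,25),'top of head', W(220,137,40),W(346,137,40),'edge',W(228,545,40),W(342,545,40),'bar bottom',W(56,678,0),W(458,693,0))
```

```text
bar [ 487.314 -216.635   25.   ] [ 654.087 -211.539   25.   ] top of head [545.182  23.118  40.   ] [584.735  25.86   40.   ] edge [ 555.447 -120.442   40.   ] [ 595.696 -117.638   40.   ] bar bottom [ 483.502 -217.543    0.   ] [ 656.832 -212.247    0.   ]
```

send_rows(
  commands=[
    [[0, 0.001, 0.035], 0],
    [[0, 0.001, 0.07], 0],
    [[0, 0.001, 0.105], 0],
    [[0, 0.001, 0.14], 0],
    [[0, 0.001, 0.165], 0],
    [[0, 0.001, 0.18], 0],
    [[0, 0.001, 0.188], 0],
    [[0, 0.001, 0.19], 0],
  ],
)

```text
clock: 2.2
eef_pos: [564.8, 5.3, 4.1]
eef_rot: [-3.139, -0.0, 1.651]
wrist_force: [0.1, 0.2, 0.0]
finger_gap: 61.2
```

send_rows(
  commands=[
    [[0, 0, 0], 0],
    [[0, 0, 0], 0],
    [[0, 0, 0], 0],
    [[0, 0, 0], 0],
    [[0, 0, 0], 0],
    [[0, 0, 0], 0],
    [[0, 0, 0], 0],
    [[0, 0, 0], 0],
  ],
  hand=1,
  force=15,
)

```text
clock: 2.87
eef_pos: [565.8, 5.2, 6.5]
eef_rot: [3.141, 0.0, 1.651]
wrist_force: [-4.3, -0.4, 7.1]
finger_gap: 39.8
```

Run:
```python
from h import *
go([564,3,200],1.647)
im=snap('wrist','w2')
```

```text
now 2.8667 [565.791   5.206   6.547] [3.141 0.    1.651] F [-4.292 -0.433  7.138] gap 39.80888858989301
shift [-0.002 -0.002 -0.193]
turn -6.279616358626387
turn -3.138023705036594
turn 0.003568948553198892
turn 3.1451616021429922
turn 6.286754255732785
```

View pics/w2.png

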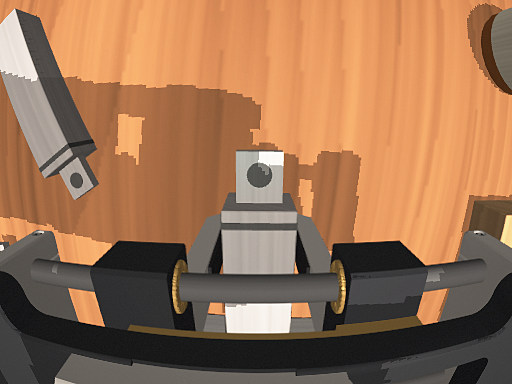

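send_rows(
  commands=[
    [[0, 0, -0.008], 0],
    [[0, 0, -0.018], 0],
    [[0, 0, -0.028], 0],
    [[0, 0, -0.038], 0],
    [[0, 0, -0.048], 0],
    [[0, 0, -0.058], 0],
    [[0, 0, -0.068], 0],
    [[0, 0, -0.078], 0],
  ],
)

```text
clock: 3.58
eef_pos: [565.4, 5.2, 84.5]
eef_rot: [3.141, 0.0, 1.651]
wrist_force: [0.3, 0.1, -6.6]
finger_gap: 40.2
```

Run:
```python
from h import *
go([564,3,200],1.647)
im=snap('side','s3');crop('s3',180,60,220,200,3,'c4')
```

```text
now 3.5833 [565.444   5.24   84.537] [3.141 0.    1.651] F [ 0.346  0.082 -6.559] gap 40.24450891988761
shift [-0.002 -0.002 -0.115]
turn -6.279356424387252
turn -3.1377637707974593
turn 0.003828882792334065
turn 3.145421536382127
turn 6.28701418997192
```

View pics/c4.png

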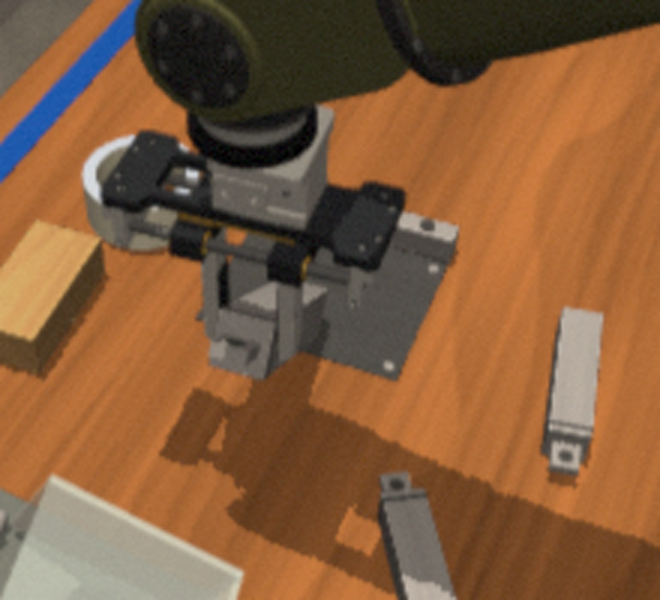

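Run:
```python
from h import *
print(manip.read_state()['moment'])
im=snap('wrist','w3')
im=snap('top','t3');crop('t3',200,130,180,140,4,'c5')
```

```text
[ 0.204  0.034 -0.057]
```

View pics/w3.png

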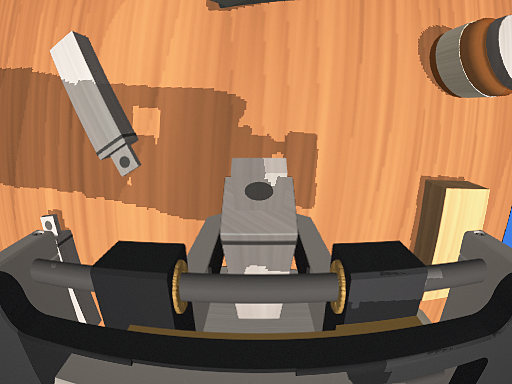

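View pics/c5.png

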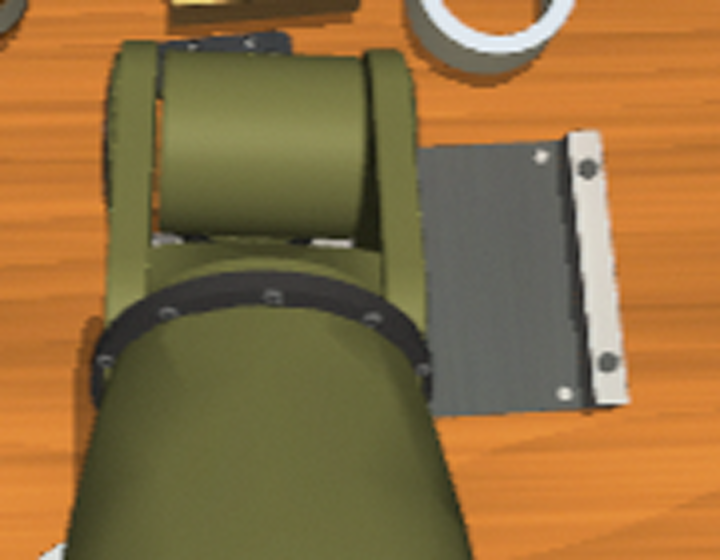

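send_rows(
  commands=[
    [[0, 0, -0.01], 0],
    [[0, 0, -0.02], 0],
    [[0, 0, -0.03], 0],
    [[0, 0, -0.04], 0],
    [[0, 0, -0.05], 0],
    [[0, 0, -0.06], 0],
    [[0, 0, -0.07], 0],
    [[0, 0, -0.08], 0],
  ],
)

```text
clock: 4.4
eef_pos: [565.4, 5.2, 164.5]
eef_rot: [3.142, 0.0, 1.651]
wrist_force: [0.7, 0.6, -7.1]
finger_gap: 39.7
```

Run:
```python
from h import *
go([564,3,200],1.647)
print(manip.read_state()['moment'])
im=snap('wrist','w4')
im=snap('side','s4');crop('s4',180,60,220,200,3,'c6')
```

```text
now 4.4 [565.448   5.172 164.508] [3.142 0.    1.651] F [ 0.662  0.581 -7.066] gap 39.68987404723541
shift [-0.002 -0.002 -0.035]
turn -6.279414028157729
turn -3.1378213745679355
turn 0.0037712790218573655
turn 3.1453639326116507
turn 6.286956586201444
[0.103 0.031 0.006]
```

View pics/c6.png

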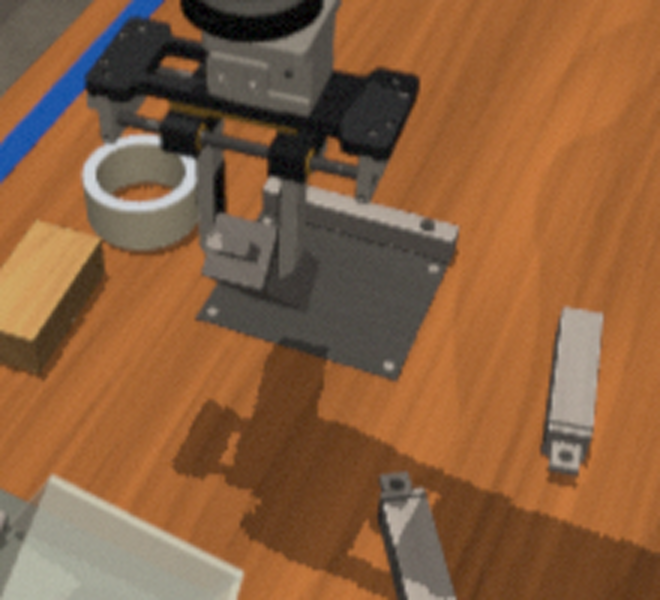

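View pics/w4.png

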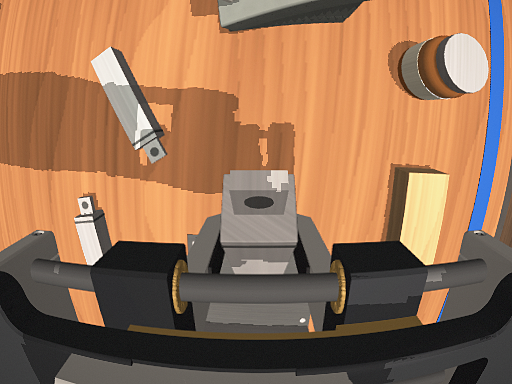

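```bash
cat >> h.py <<'E'
def angle(px,r=34,n=0,st=None):
    "tilt of head direction from horizontal, from wrist pixel of the lug hole"
    st=st or manip.read_state();e,d=ray('wrist',px,st)
    R=RE(st['eef_rot']);G=st['eef_pos']-R[:,2]*18.8
    e2=R.T@(e-G);d2=R.T@d   # tool frame: x = head dir when lying, -z up
    for a in np.arange(0,1.8,.02):
        p=np.array([r*np.cos(a)-n*np.sin(a),0,-(r*np.sin(a)+n*np.cos(a))])
        t=(p-e2)@d2; q=np.linalg.norm(np.cross(p-e2,d2))
        if q<1.5: print(round(a,2),round(q,2))
E
python3 - <<'E'
from h import *
angle((259,202))
E
```

```text
0.52 1.45
0.54 0.96
0.56 0.46
0.58 0.08
0.6 0.57
0.62 1.1
```

send_rows(
  commands=[
    [[-0.01, 0, 0.005], 0.01],
    [[-0.022, 0, 0.01], 0.02],
    [[-0.034, 0, 0.015], 0.03],
    [[-0.048, 0, 0.02], 0.04],
    [[-0.062, 0, 0.025], 0.045],
    [[-0.076, 0, 0.03], 0.045],
    [[-0.088, 0, 0.035], 0.045],
    [[-0.095, 0, 0.037], 0.045],
  ],
)

```text
clock: 5.17
eef_pos: [572.8, -91.5, 125.3]
eef_rot: [-3.141, -0.0, 1.605]
wrist_force: [-0.0, 0.7, -7.0]
finger_gap: 39.9
```

send_rows(
  commands=[
    [[0, 0, 0], 0],
    [[0, 0, 0], 0],
    [[0, 0, 0], 0],
    [[0, 0, 0], 0],
    [[0, 0, 0], 0],
    [[0, 0, 0], 0],
    [[0, 0, 0], 0],
    [[0, 0, 0], 0],
  ],
  force=9,
)

```text
clock: 5.83
eef_pos: [573.1, -89.3, 126.5]
eef_rot: [3.141, 0.0, 1.606]
wrist_force: [-0.3, -0.0, -6.8]
finger_gap: 40.2
```

Run:
```python
from h import *
go([564,3,200],1.606)
print(manip.read_state()['moment'])
im=snap('wrist','w5')
```

```text
now 5.8333 [573.096 -89.308 126.524] [3.141 0.    1.606] F [-0.291 -0.01  -6.839] gap 40.175137620476306
shift [ 0.093 -0.006 -0.073]
turn -6.283078297363949
turn -3.141485643774156
turn 0.00010700981563727119
turn 3.14169966340543
turn 6.283292316995223
[0.012 0.096 0.056]
```

View pics/w5.png

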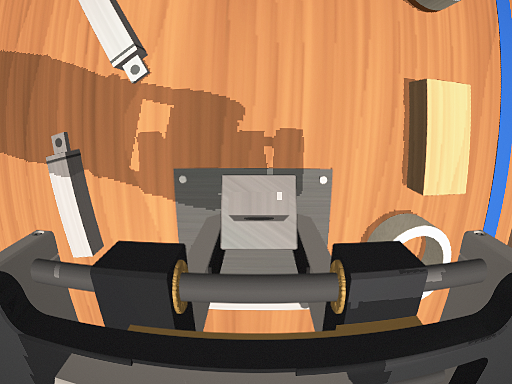

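send_rows(
  commands=[
    [[-0.006, 0, 0.001], 0],
    [[-0.014, 0, 0.001], 0],
    [[-0.022, 0, 0.002], 0],
    [[-0.03, 0, 0.002], 0],
    [[-0.038, 0, 0.002], 0],
    [[-0.046, 0, 0.002], 0],
    [[-0.054, 0, 0.002], 0],
    [[-0.062, 0, 0.002], 0],
  ],
)

```text
clock: 6.55
eef_pos: [575.3, -152.4, 124.5]
eef_rot: [3.141, -0.0, 1.606]
wrist_force: [-0.2, 0.7, -6.5]
finger_gap: 40.0
```

send_rows(
  commands=[
    [[-0.005, 0, 0], 0],
    [[-0.01, 0, 0], 0],
    [[-0.015, 0, 0], 0],
    [[-0.02, 0, 0], 0],
    [[-0.025, 0, 0], 0],
    [[-0.03, 0, 0], 0],
    [[-0.035, 0, 0], 0],
    [[-0.04, 0, 0], 0],
  ],
)

```text
clock: 7.22
eef_pos: [576.7, -191.9, 124.2]
eef_rot: [3.141, -0.0, 1.606]
wrist_force: [1.1, 1.7, -2.2]
finger_gap: 40.0
```

Run:
```python
from h import *
go([572,-199.4,124.5],1.606)
print(manip.read_state()['moment'])
im=snap('wrist','w6')
im=snap('side','s6');crop('s6',180,40,220,200,3,'c7')
```

```text
now 7.2167 [ 576.728 -191.904  124.188] [ 3.141 -0.     1.606] F [ 1.115  1.715 -2.242] gap 39.97209274933031
shift [-0.007 -0.005 -0.   ]
turn -6.283388175142383
turn -3.1417955215525897
turn -0.0002028679627967822
turn 3.1413897856269966
turn 6.28298243921679
[ 0.332 -0.349 -0.016]
```

View pics/w6.png

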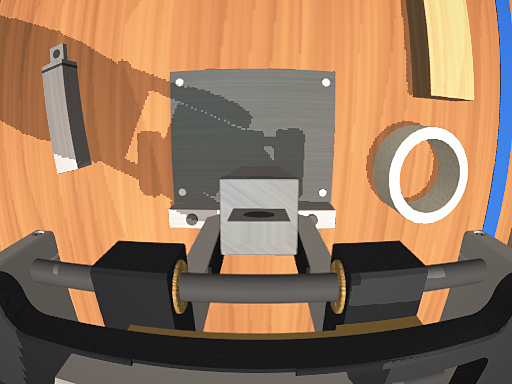

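View pics/c7.png

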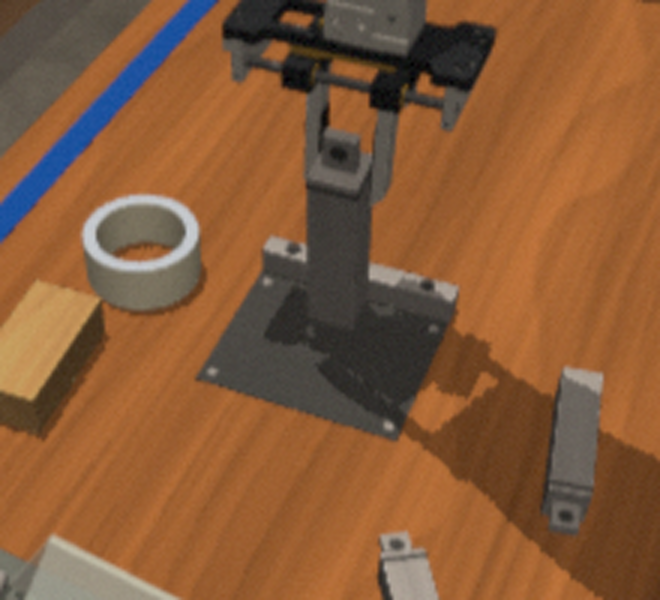

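```bash
python3 - <<'E'
from h import *
angle((260,213.5),34,-10)
e=plane('wrist',(220,180),160); f=plane('wrist',(297,180),160);print(e,f)
for z in (160,163): print(plane('wrist',(258,180),z),plane('wrist',(258,254),z))
E
python3 - <<'E'
from h import *
crop('w6',160,150,190,120,4,'c8')
E
```

```text
1.04 1.5
1.06 0.9
1.08 0.4
1.1 0.56
1.12 1.13
[ 555.821 -153.665  160.   ] [ 594.012 -152.323  160.   ]
[ 574.673 -153.03   160.   ] [ 576.058 -193.216  160.   ]
[ 574.66  -152.408  163.   ] [ 576.015 -191.756  163.   ]
```

View pics/c8.png

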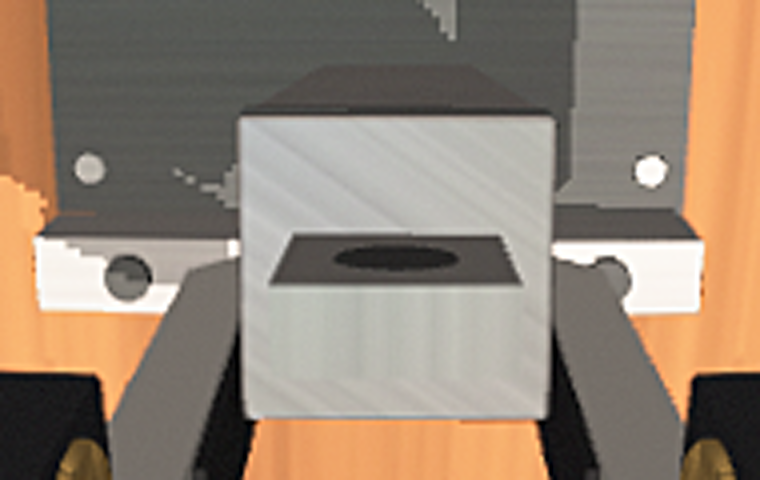

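Run:
```python
from h import *
q=lambda X,Y:(160+(X+.5)/4-.5,150+(Y+.5)/4-.5)
W=lambda X,Y,z:plane('wrist',q(X,Y),z)
print('foot edge',W(325,66,1),W(475,66,1))
print('head + edge',W(240,114,160),W(554,114,160),'head - edge',W(240,416,160),W(550,416,160))
print('stop inner top',W(40,238,25),W(700,238,25))
```

```text
foot edge [ 557.247 -171.948    1.   ] [ 595.893 -170.583    1.   ]
head + edge [ 555.626 -152.722  160.   ] [ 594.517 -151.353  160.   ] head - edge [ 555.48  -193.938  160.   ] [ 597.027 -192.464  160.   ]
stop inner top [ 486.889 -213.897   25.   ] [ 653.138 -207.866   25.   ]
```

send_rows(
  commands=[
    [[-0.002, 0, 0], 0],
    [[-0.004, 0, 0], 0],
    [[-0.006, 0, 0], 0],
    [[-0.008, 0, 0], 0],
    [[-0.01, 0, 0], 0],
    [[-0.012, 0, 0], 0],
    [[-0.012, 0, 0], 0],
    [[-0.012, 0, 0], 0],
  ],
)

```text
clock: 7.98
eef_pos: [576.9, -203.6, 124.2]
eef_rot: [-3.141, 0.0, 1.606]
wrist_force: [-0.5, 0.5, -6.8]
finger_gap: 39.9
```

Run:
```python
from h import *
go([572,-199.4,124.5],1.606)
print(manip.read_state()['moment'])
im=snap('wrist','w7')
crop('w7',160,150,190,120,4,'c9')
```

```text
now 7.9833 [ 576.884 -203.596  124.217] [-3.141  0.     1.606] F [-0.513  0.465 -6.83 ] gap 39.880184017693814
shift [ 0.004 -0.005 -0.   ]
turn -6.28357299852449
turn -3.141980344934697
turn -0.00038769134490390655
turn 3.141204962244889
turn 6.282797615834682
[-0.016  0.125 -0.03 ]
```

View pics/c9.png

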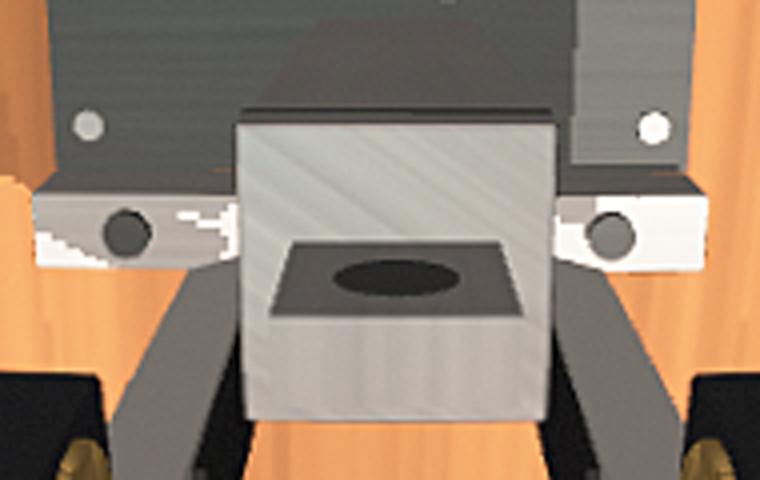

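Run:
```python
from h import *
q=lambda X,Y:(160+(X+.5)/4-.5,150+(Y+.5)/4-.5)
W=lambda X,Y,z:plane('wrist',q(X,Y),z)
for z in (0,5): print('foot edge',W(323,20,z),W(477,20,z))
print('head + edge',W(238,122,162),W(556,122,162),'head - edge',W(245,418,160),W(546,418,160))
print('stop inner top',W(40,195,25),W(700,195,25))
```

```text
foot edge [ 556.593 -171.364    0.   ] [ 596.164 -169.938    0.   ]
foot edge [ 556.885 -170.758    5.   ] [ 595.805 -169.355    5.   ]
head + edge [ 555.899 -164.593  162.   ] [ 594.852 -163.196  162.   ] head - edge [ 556.439 -205.527  160.   ] [ 596.844 -204.064  160.   ]
stop inner top [ 487.612 -213.895   25.   ] [ 652.273 -207.902   25.   ]
```

send_rows(
  commands=[
    [[-0.002, 0, 0], 0],
    [[-0.004, 0, 0], 0],
    [[-0.006, 0, 0], 0],
    [[-0.006, 0, 0.001], 0],
    [[-0.006, 0, 0.002], 0],
    [[-0.006, 0, 0.002], 0],
    [[-0.006, 0, 0.002], 0],
    [[-0.006, 0, 0.002], 0],
  ],
)

```text
clock: 8.7
eef_pos: [577.3, -209.5, 122.4]
eef_rot: [-3.142, 0.0, 1.606]
wrist_force: [0.6, -0.3, -6.6]
finger_gap: 40.0
```

Run:
```python
from h import *
go([572,-199.4,124.5],1.606)
print(manip.read_state()['moment'])
im=snap('wrist','w8')
crop('w8',160,130,190,140,4,'c10')
```

```text
now 8.7 [ 577.267 -209.51   122.412] [-3.142  0.     1.606] F [ 0.58  -0.305 -6.632] gap 39.95101524934264
shift [ 0.01  -0.005 -0.002]
turn -6.283375981915709
turn -3.1417833283259164
turn -0.00019067473612333075
turn 3.14140197885367
turn 6.282994632443463
[-0.121  0.025  0.04 ]
```

View pics/c10.png

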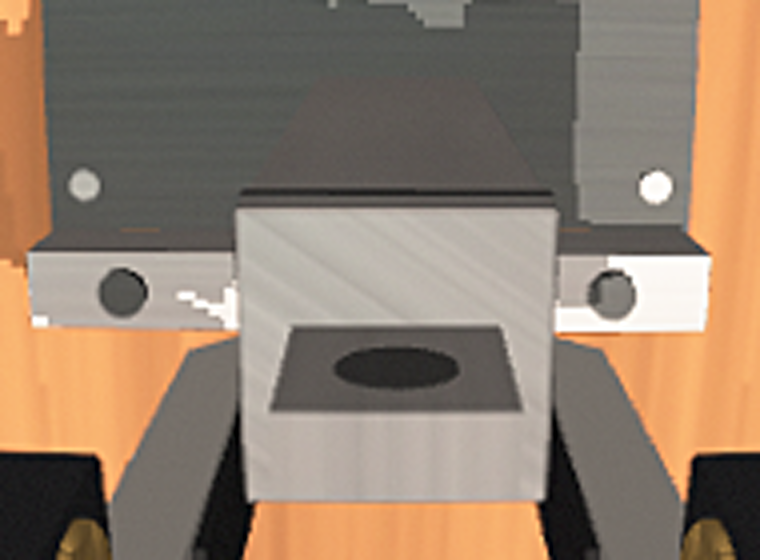

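Run:
```python
from h import *
q=lambda X,Y:(160+(X+.5)/4-.5,130+(Y+.5)/4-.5)
W=lambda X,Y,z:plane('wrist',q(X,Y),z)
print('foot edge',W(322,80,2),W(478,80,2))
print('head + edge',W(236,206,162),W(558,206,162),'head - edge',W(245,498,162),W(546,498,162))
print('stop inner top',W(35,250,25),W(705,252,25))
```

```text
foot edge [ 556.805 -171.722    2.   ] [ 596.284 -170.293    2.   ]
head + edge [ 556.217 -170.634  162.   ] [ 595.185 -169.232  162.   ] head - edge [ 557.243 -209.561  162.   ] [ 596.573 -208.137  162.   ]
stop inner top [ 487.508 -212.924   25.   ] [ 652.841 -207.458   25.   ]
```

send_rows(
  commands=[
    [[0, 0, 0.001], 0],
    [[0, 0, 0.002], 0],
    [[0, 0, 0.002], 0],
    [[0, 0, 0.003], 0],
    [[0, 0, 0.003], 0],
    [[0, 0, 0.004], 0],
    [[0, 0, 0.004], 0],
    [[0, 0, 0.004], 0],
  ],
)

```text
clock: 9.42
eef_pos: [578.1, -210.1, 121.1]
eef_rot: [3.138, 0.002, 1.606]
wrist_force: [-3.6, -0.1, 13.5]
finger_gap: 40.3
```

send_rows(
  commands=[
    [[0, 0, -0.001], 0],
    [[0, 0, -0.002], 0],
    [[0, 0, -0.002], 0],
    [[0, 0, -0.002], 0],
    [[0, 0, -0.002], 0],
    [[0, 0, -0.002], 0],
    [[0, 0, -0.002], 0],
    [[0, 0, -0.002], 0],
  ],
)

```text
clock: 10.08
eef_pos: [577.6, -209.6, 121.1]
eef_rot: [3.141, 0.001, 1.606]
wrist_force: [-1.3, -1.3, 6.2]
finger_gap: 39.7
```

send_rows(
  commands=[
    [[0, 0, 0], 0],
    [[0, 0, 0], 0],
    [[0, 0, 0], 0],
    [[0, 0, 0], 0],
    [[0, 0, 0], 0],
    [[0, 0, 0], 0],
    [[0, 0, 0], 0],
    [[0, 0, 0], 0],
  ],
  hand=-0.4,
)

```text
clock: 10.75
eef_pos: [577.3, -209.4, 120.4]
eef_rot: [-3.142, -0.0, 1.606]
wrist_force: [-0.5, 0.1, 0.1]
finger_gap: 65.5
```

Run:
```python
from h import *
go([572,-199.4,124.5],1.606)
im=snap('wrist','w9')
crop('w9',160,130,190,140,4,'c11')
```

```text
now 10.75 [ 577.277 -209.398  120.413] [-3.142 -0.     1.606] F [-0.486  0.139  0.095] gap 65.53333222302452
shift [ 0.01  -0.005 -0.004]
turn -6.283357099466543
turn -3.14176444587675
turn -0.00017179228695662907
turn 3.1414208613028363
turn 6.283013514892629
```

View pics/c11.png

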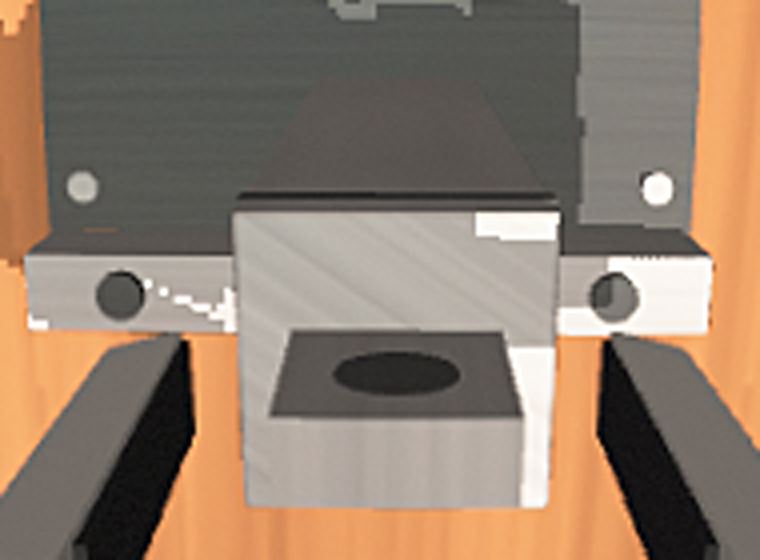

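send_rows(
  commands=[
    [[0, 0, -0.015], 0],
    [[0, 0, -0.035], 0],
    [[0, 0, -0.06], 0],
    [[0, 0, -0.09], 0],
    [[0, 0, -0.12], 0],
    [[0, 0, -0.15], 0],
    [[0, 0, -0.175], 0],
    [[0, 0, -0.18], 0],
  ],
)

```text
clock: 11.47
eef_pos: [578.0, -209.7, 305.4]
eef_rot: [3.136, 0.003, 1.606]
wrist_force: [0.1, -0.0, -0.1]
finger_gap: 65.6
```

Run:
```python
from h import *
go([572,-199.4,124.5],1.606)
im=snap('wrist','w10')
crop('w10',160,130,190,140,4,'c12')
im=snap('side','s10')
crop('s10',200,80,160,140,4.5,'c13')
```

```text
now 11.4667 [ 577.972 -209.721  305.369] [3.136 0.003 1.606] F [ 0.1   -0.047 -0.114] gap 65.60816086886086
shift [ 0.011 -0.007  0.181]
turn -6.283445550502762
turn -3.141852896912969
turn -0.00026024332317575727
turn 3.1413324102666174
turn 6.2829250638564105
```

View pics/c12.png

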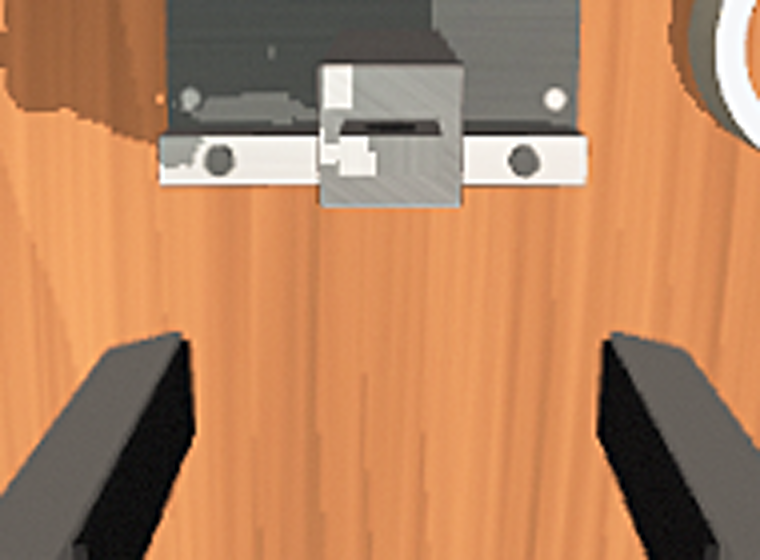

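View pics/c13.png

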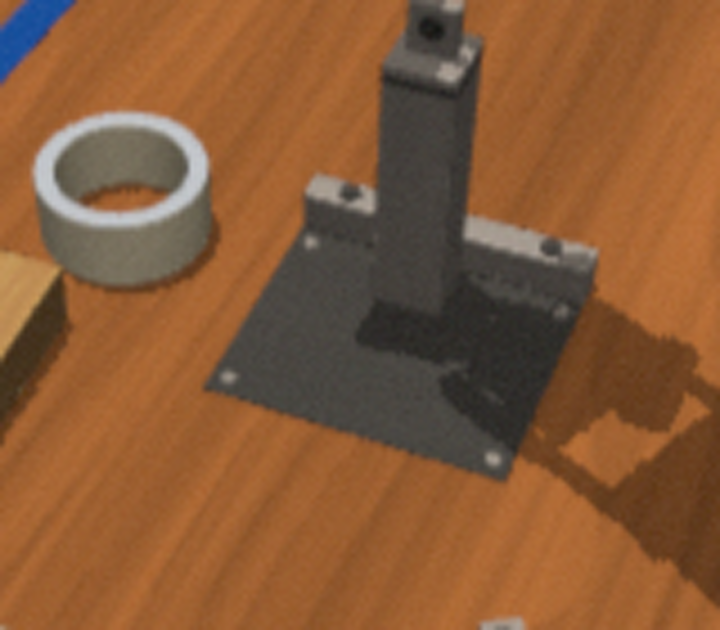

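Run:
```python
from h import *
st=manip.read_state(); print(st['eef_rot'],st['eef_pos'])
q=lambda X,Y:(160+(X+.5)/4-.5,130+(Y+.5)/4-.5)
W=lambda X,Y,z:plane('wrist',q(X,Y),z)
print('head + edge',W(320,64,160),W(462,64,160),'head - edge',W(320,207,160),W(462,207,160))
print('stop inner top',W(160,134,25),W(586,134,25),'outer',W(160,185,25),W(586,185,25))
print('stop inner bottom?',W(170,124,0),W(578,124,0),'plate far side screws')
```

```text
[3.14  0.001 1.606] [ 577.506 -209.516  301.265]
head + edge [ 555.385 -169.681  160.   ] [ 593.73 -168.33  160.  ] head - edge [ 556.349 -209.225  160.   ] [ 595.532 -207.837  160.   ]
stop inner top [ 485.002 -211.003   25.   ] [ 651.592 -205.272   25.   ] outer [ 484.951 -231.399   25.   ] [ 652.939 -225.534   25.   ]
stop inner bottom? [ 484.319 -210.596    0.   ] [ 652.216 -204.827    0.   ] plate far side screws
```

Run:
```python
from h import *
go([451.3,232,230],3.345)
```

```text
now 11.5667 [ 577.506 -209.516  301.265] [3.14  0.001 1.606] F [-0.247  0.551 -0.865] gap 65.68620587575522
shift [ 0.446 -0.111  0.071]
turn -8.022362490734622
turn -4.880769837144828
turn -1.739177183555035
turn 1.4024154700347582
turn 4.544008123624551
```

send_rows(
  commands=[
    [[0.02, -0.005, 0], -0.1],
    [[0.05, -0.013, 0], -0.21],
    [[0.08, -0.02, 0], -0.32],
    [[0.11, -0.027, 0], -0.43],
    [[0.14, -0.035, 0], -0.54],
    [[0.17, -0.042, 0], -0.65],
    [[0.2, -0.05, 0], -0.76],
    [[0.23, -0.057, 0], -0.87],
  ],
)

```text
clock: 12.23
eef_pos: [511.1, 19.8, 298.5]
eef_rot: [-3.14, -0.002, 2.481]
wrist_force: [0.3, 0.6, 0.0]
finger_gap: 65.9
```

Run:
```python
from h import *
go([451.3,232,230],3.345)
```

```text
now 12.2333 [511.097  19.766 298.527] [-3.14  -0.002  2.481] F [0.282 0.609 0.044] gap 65.85769317554445
shift [0.177 0.131 0.069]
turn -7.147096018616418
turn -4.005503365026625
turn -0.8639107114368323
turn 2.277681942152961
turn 5.419274595742754
```

send_rows(
  commands=[
    [[0.024, 0.018, 0.005], -0.11],
    [[0.048, 0.036, 0.015], -0.22],
    [[0.072, 0.053, 0.025], -0.33],
    [[0.096, 0.071, 0.035], -0.44],
    [[0.12, 0.089, 0.045], -0.55],
    [[0.144, 0.106, 0.055], -0.66],
    [[0.166, 0.123, 0.065], -0.77],
    [[0.177, 0.131, 0.069], -0.864],
  ],
)

```text
clock: 12.9
eef_pos: [452.0, 232.8, 228.2]
eef_rot: [-3.141, -0.004, -2.936]
wrist_force: [0.0, -0.2, -0.2]
finger_gap: 65.7
```

Run:
```python
from h import *
im=snap('wrist','w11')
go([451.3,232,230],3.345)
```

```text
now 12.95 [451.69  233.56  227.986] [-3.141 -0.005 -2.929] F [-0.458  0.847 -0.951] gap 65.48505136565967
shift [ 0.001 -0.001 -0.002]
turn -12.557034941909603
turn -9.41544228831981
turn -6.273849634730017
turn -3.132256981140224
turn 0.00933567244956901
```

View pics/w11.png

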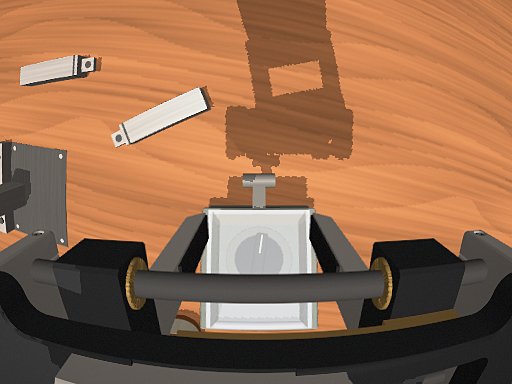

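Run:
```python
from h import *
print(plane('wrist',(242.5,181),81.5),plane('wrist',(275.5,181),81.5))
crop('w11',180,150,160,190,3,'c14')
```

```text
[455.365 217.744  81.5  ] [447.531 253.936  81.5  ]
```

View pics/c14.png

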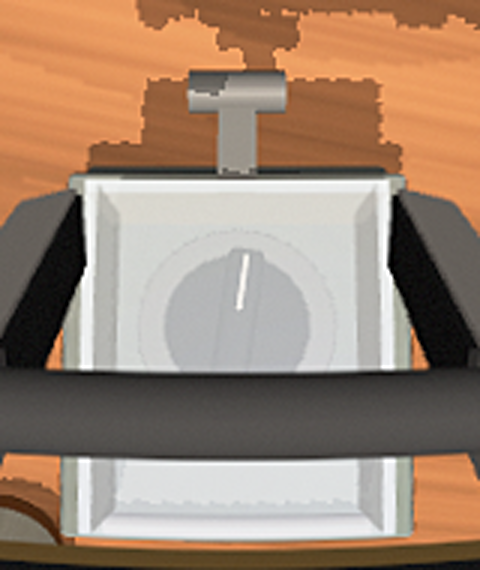

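Run:
```python
from h import *
go([451.4,234,63],3.345)
```

```text
now 12.95 [451.69  233.56  227.986] [-3.141 -0.005 -2.929] F [-0.458  0.847 -0.951] gap 65.48505136565967
shift [-0.001  0.001  0.165]
turn -12.557034941909603
turn -9.41544228831981
turn -6.273849634730017
turn -3.132256981140224
turn 0.00933567244956901
```

send_rows(
  commands=[
    [[0, 0, 0.03], 0],
    [[0, 0, 0.06], 0],
    [[0, 0, 0.09], 0],
    [[0, 0, 0.12], 0],
    [[0, 0, 0.145], 0],
    [[0, 0, 0.157], 0],
    [[0, 0, 0.165], 0],
    [[0, 0, 0.165], 0],
  ],
)

```text
clock: 13.62
eef_pos: [452.9, 230.0, 64.3]
eef_rot: [-3.141, -0.004, -2.945]
wrist_force: [-0.4, 0.4, -0.3]
finger_gap: 65.7
```

send_rows(
  commands=[
    [[0, 0, 0], 0],
    [[0, 0, 0], 0],
    [[0, 0, 0], 0],
    [[0, 0, 0], 0],
    [[0, 0, 0], 0],
    [[0, 0, 0], 0],
    [[0, 0, 0], 0],
    [[0, 0, 0], 0],
  ],
  hand=1,
  force=12,
)

```text
clock: 14.28
eef_pos: [453.9, 232.8, 67.1]
eef_rot: [3.138, 0.002, -2.943]
wrist_force: [-3.8, 16.7, -0.8]
finger_gap: 36.2
```

Run:
```python
from h import *
im=snap('wrist','w12')
go([451.3,232,230],3.345)
im=snap('side','s12');crop('s12',120,160,220,200,3,'c15')
```

```text
now 14.3333 [453.864 232.837  67.103] [ 3.138  0.002 -2.943] F [-3.015 16.187 -1.161] gap 35.767232651891
shift [ 0.002  0.    -0.163]
turn -12.57153149357526
turn -9.429938839985466
turn -6.288346186395673
turn -3.1467535328058798
turn -0.005160879216086656
```

View pics/w12.png

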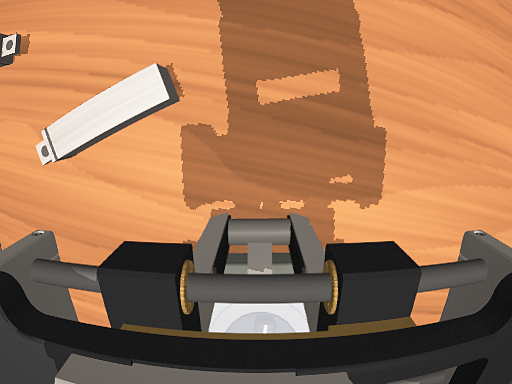

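View pics/c15.png

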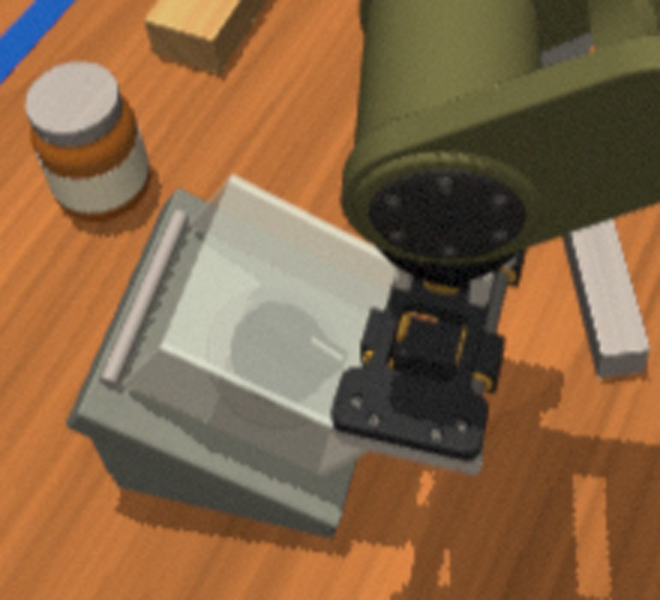

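Run:
```python
import numpy as np
f=lambda t:np.array([177.7*np.cos(t-.1913),-177.7*np.sin(t-.1913)])
for c in range(4):
    b=f(c*.47)
    print([list(np.round((f(c*.47+.47*(i+1)/8)-b)/1000,3)) for i in range(8)])
```

```text
[[np.float64(0.002), np.float64(-0.01)], [np.float64(0.003), np.float64(-0.021)], [np.float64(0.003), np.float64(-0.031)], [np.float64(0.003), np.float64(-0.042)], [np.float64(0.002), np.float64(-0.052)], [np.float64(0.001), np.float64(-0.062)], [np.float64(-0.001), np.float64(-0.073)], [np.float64(-0.004), np.float64(-0.083)]]
[[np.float64(-0.003), np.float64(-0.01)], [np.float64(-0.007), np.float64(-0.02)], [np.float64(-0.011), np.float64(-0.029)], [np.float64(-0.016), np.float64(-0.038)], [np.float64(-0.021), np.float64(-0.047)], [np.float64(-0.027), np.float64(-0.056)], [np.float64(-0.034), np.float64(-0.064)], [np.float64(-0.041), np.float64(-0.072)]]
[[np.float64(-0.007), np.float64(-0.007)], [np.float64(-0.015), np.float64(-0.014)], [np.float64(-0.023), np.float64(-0.021)], [np.float64(-0.032), np.float64(-0.027)], [np.float64(-0.041), np.float64(-0.033)], [np.float64(-0.05), np.float64(-0.038)], [np.float64(-0.059), np.float64(-0.042)], [np.float64(-0.069), np.float64(-0.046)]]
[[np.float64(-0.01), np.float64(-0.003)], [np.float64(-0.02), np.float64(-0.006)], [np.float64(-0.03), np.float64(-0.008)], [np.float64(-0.041), np.float64(-0.01)], [np.float64(-0.051), np.float64(-0.011)], [np.float64(-0.061), np.float64(-0.011)], [np.float64(-0.072), np.float64(-0.011)], [np.float64(-0.082), np.float64(-0.01)]]
```

send_rows(
  commands=[
    [[0.002, 0.001, -0.01], 0],
    [[0.003, 0.002, -0.021], 0],
    [[0.003, 0.003, -0.031], 0],
    [[0.003, 0.003, -0.042], 0],
    [[0.002, 0.003, -0.052], 0],
    [[0.001, 0.003, -0.062], 0],
    [[-0.001, 0.003, -0.073], 0],
    [[-0.004, 0.003, -0.083], 0],
  ],
)

```text
clock: 15.05
eef_pos: [457.3, 233.9, 150.4]
eef_rot: [-3.141, -0.0, -2.944]
wrist_force: [0.8, -5.6, -2.0]
finger_gap: 35.9
```

Run:
```python
from h import *
im=snap('wrist','w13')
go([451.3,232,230],3.345)
im=snap('side','s13');crop('s13',120,160,220,200,3,'c16')
```

```text
now 15.1 [458.031 234.146 152.224] [-3.141  0.001 -2.944] F [-6.747 -9.202  3.931] gap 35.80789975353014
shift [ 0.007 -0.001 -0.078]
turn -12.571836535908602
turn -9.430243882318809
turn -6.288651228729016
turn -3.147058575139223
turn -0.005465921549429709
```

View pics/c16.png

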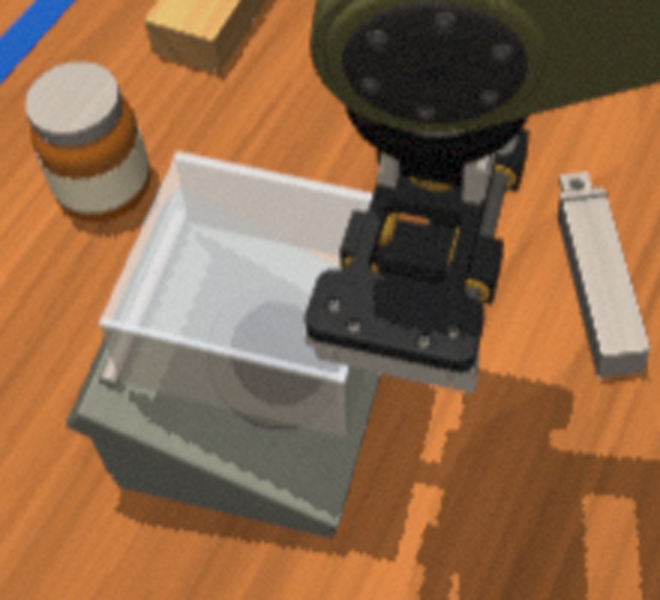

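Cover is following the bar. Continue the arc, trimming y back 1.5 mm.

send_rows(
  commands=[
    [[-0.003, -0.001, -0.01], 0],
    [[-0.007, -0.001, -0.02], 0],
    [[-0.011, -0.001, -0.029], 0],
    [[-0.016, -0.001, -0.038], 0],
    [[-0.021, -0.001, -0.047], 0],
    [[-0.027, -0.001, -0.056], 0],
    [[-0.034, -0.001, -0.064], 0],
    [[-0.041, -0.001, -0.072], 0],
  ],
)

```text
clock: 15.82
eef_pos: [498.0, 242.2, 222.6]
eef_rot: [3.141, 0.0, -2.943]
wrist_force: [0.2, 5.8, -2.5]
finger_gap: 35.7
```

send_rows(
  commands=[
    [[-0.007, 0, -0.007], 0],
    [[-0.015, 0, -0.014], 0],
    [[-0.023, 0, -0.021], 0],
    [[-0.032, 0, -0.027], 0],
    [[-0.041, 0, -0.033], 0],
    [[-0.05, 0, -0.038], 0],
    [[-0.059, 0, -0.042], 0],
    [[-0.069, 0, -0.046], 0],
  ],
)

```text
clock: 16.48
eef_pos: [565.6, 256.2, 268.4]
eef_rot: [3.14, 0.0, -2.943]
wrist_force: [-3.1, 7.4, -3.4]
finger_gap: 35.9
```

Run:
```python
from h import *
im=snap('wrist','w14')
go([451.3,232,230],3.345)
im=snap('side','s14');crop('s14',80,60,280,260,2.3,'c17')
```

```text
now 16.5333 [566.842 256.51  268.837] [ 3.14   0.001 -2.943] F [-0.788  8.639  3.276] gap 36.04457226531124
shift [ 0.118 -0.001  0.039]
turn -12.570957021877112
turn -9.429364368287318
turn -6.287771714697525
turn -3.1461790611077323
turn -0.004586407517939151
```

View pics/c17.png

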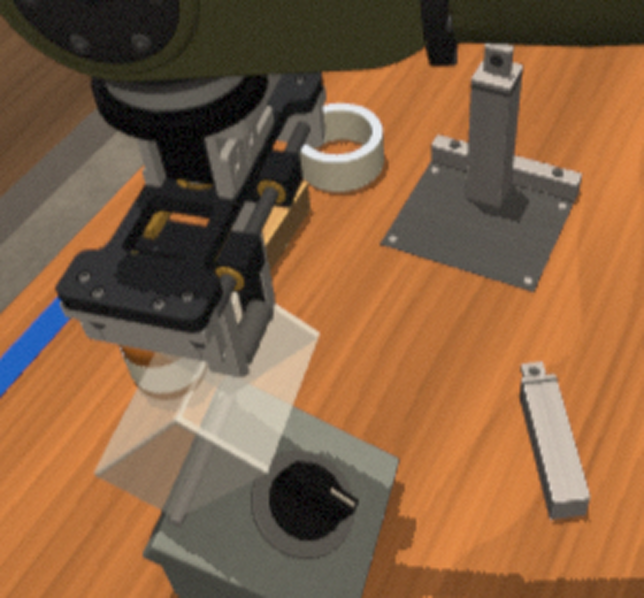

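View pics/w14.png

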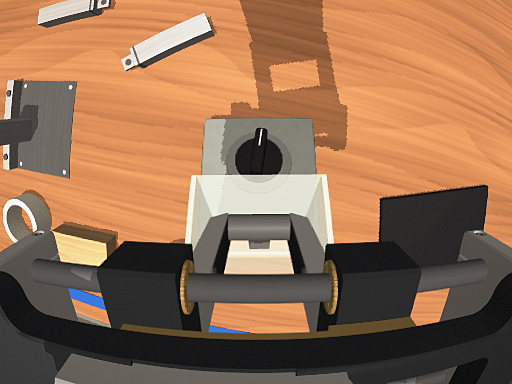

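send_rows(
  commands=[
    [[-0.01, 0, -0.003], 0],
    [[-0.02, 0, -0.006], 0],
    [[-0.03, 0, -0.008], 0],
    [[-0.041, 0, -0.01], 0],
    [[-0.051, 0, -0.011], 0],
    [[-0.061, 0, -0.011], 0],
    [[-0.072, 0, -0.011], 0],
    [[-0.079, 0, -0.01], 0],
  ],
)

```text
clock: 17.25
eef_pos: [643.3, 272.4, 278.5]
eef_rot: [3.139, 0.001, -2.942]
wrist_force: [-2.7, 9.2, 4.6]
finger_gap: 35.7
```

send_rows(
  commands=[
    [[0, 0, 0], 0],
    [[0, 0, 0], 0],
    [[0, 0, 0], 0],
    [[0, 0, 0], 0],
    [[0, 0, 0], 0],
    [[0, 0, 0], 0],
    [[0, 0, 0], 0],
    [[0, 0, 0], 0],
  ],
  hand=-0.3,
)

```text
clock: 17.92
eef_pos: [642.8, 270.7, 277.5]
eef_rot: [-3.142, 0.0, -2.943]
wrist_force: [-0.1, 0.0, 0.4]
finger_gap: 61.2
```

Run:
```python
from h import *
im=snap('wrist','w15')
go([621,265.5,300],3.345)
```

```text
now 17.9667 [642.787 270.729 277.523] [-3.142  0.    -2.943] F [ 0.012 -0.076 -0.995] gap 61.12392780316488
shift [ 0.022 -0.001 -0.022]
turn -12.571572052559908
turn -9.429979398970115
turn -6.288386745380322
turn -3.146794091790529
turn -0.0052014382007357085
```

View pics/w15.png

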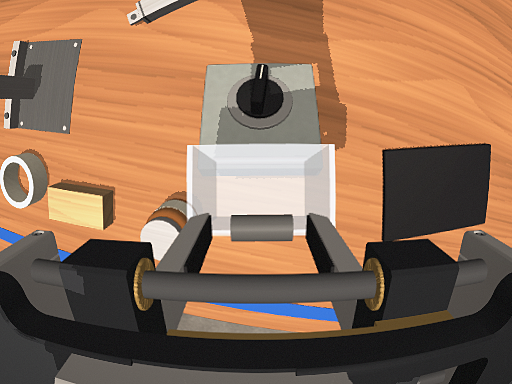

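send_rows(
  commands=[
    [[0, 0, -0.015], 0],
    [[0, 0, -0.035], 0],
    [[0, 0, -0.055], 0],
    [[0.01, 0, -0.065], 0],
    [[0.04, 0, -0.065], 0],
    [[0.075, 0, -0.065], 0],
    [[0.11, 0, -0.065], 0],
    [[0.145, 0, -0.065], 0],
  ],
  hand=1,
)

```text
clock: 18.63
eef_pos: [498.9, 241.7, 342.2]
eef_rot: [-3.142, 0.0, -2.944]
wrist_force: [-0.3, 0.7, 0.4]
finger_gap: 11.2
```

Run:
```python
from h import *
im=snap('wrist','w16')
go([621,265.5,300],3.345)
im=snap('side','s16');crop('s16',80,120,240,240,2.5,'c18')
im=snap('top','t16')
```

```text
now 18.6833 [493.999 240.965 342.485] [-3.141 -0.002 -2.942] F [-4.476 -1.7    0.927] gap 7.493565088194098
shift [-0.129 -0.001  0.042]
turn -12.570634366790323
turn -9.42904171320053
turn -6.287449059610736
turn -3.1458564060209433
turn -0.004263752431150181
```

View pics/c18.png

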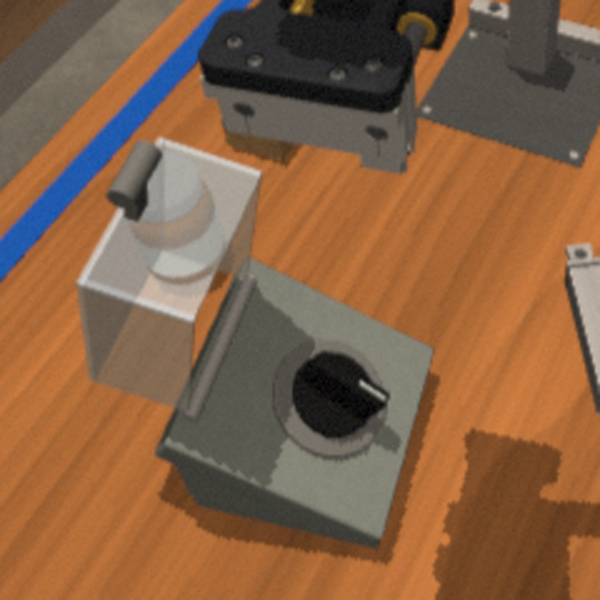

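View pics/w16.png

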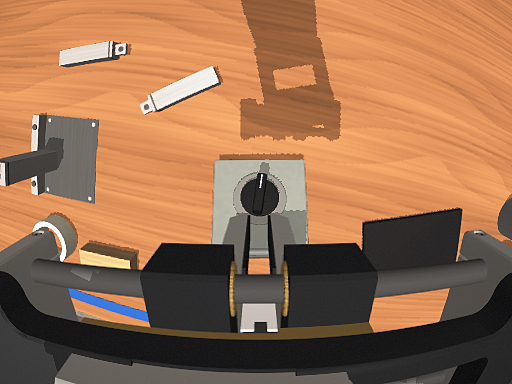

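Run:
```python
from h import *
crop('w16',205,145,110,110,6,'c19')
crop('s16',180,240,90,80,7,'c20')
```

```text
(no output)
```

View pics/c19.png

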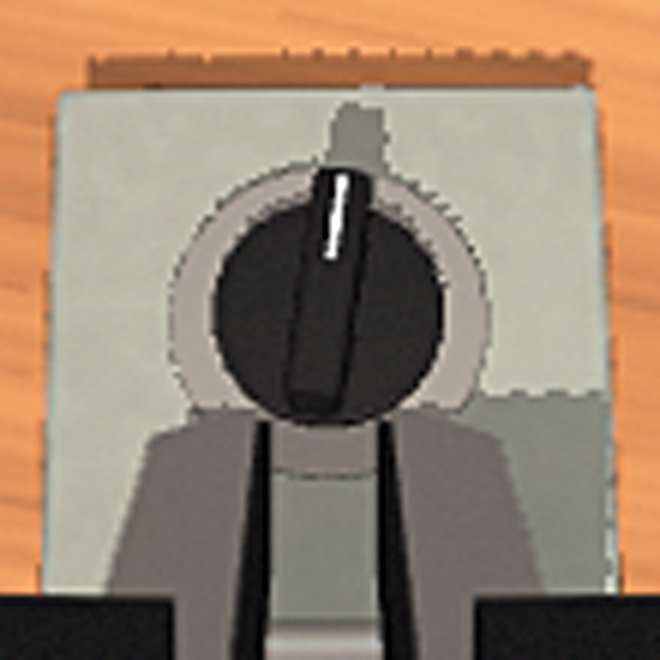

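View pics/c20.png

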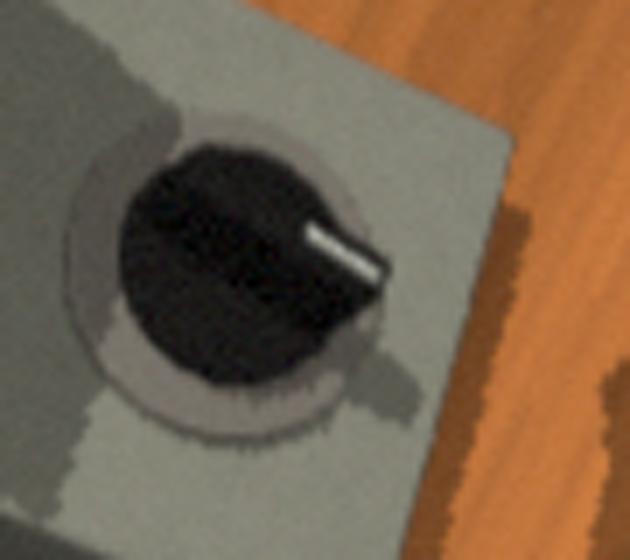

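Run:
```python
from h import *
st=manip.read_state();print(st['eef_pos'],st['eef_rot'])
snap('wrist','w17');crop('w17',205,145,110,110,6,'c21')
a=cv2.imread('pics/w16.png').astype(int);b=cv2.imread('pics/w17.png').astype(int);print(abs(a-b).mean())
import json;json.dump({k:list(map(float,st[k])) for k in('eef_pos','eef_rot')},open('st17.json','w'))
```

```text
[499.089 242.041 343.711] [ 3.141  0.002 -2.943]
6.1672515869140625
```

View pics/c21.png

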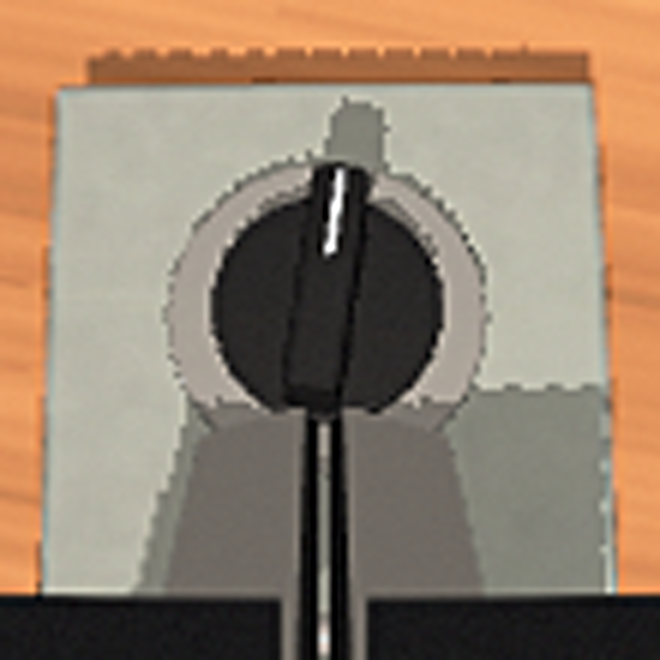

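```bash
cat >> h.py <<'E'
import json
def q21(X,Y): return (205+(X+.5)/6-.5,145+(Y+.5)/6-.5)
def q20(X,Y): return (180+(X+.5)/7-.5,240+(Y+.5)/7-.5)
def st17():
    d=json.load(open('st17.json'));return {k:np.array(v) for k,v in d.items()}
def tri2(r1,r2):
    (e1,d1),(e2,d2)=r1,r2
    t=np.linalg.lstsq(np.stack([d1,-d2],1),e2-e1,rcond=None)[0]
    a,b=e1+t[0]*d1,e2+t[1]*d2;return (a+b)/2,np.linalg.norm(a-b)
E
python3 - <<'E'
from h import *
s=st17()
w=lambda X,Y:ray('wrist',q21(X,Y),s); sd=lambda X,Y:ray('side',q20(X,Y))
print('mark outer',tri2(w(341,172),sd(382,278)))
print('mark inner',tri2(w(330,252),sd(309,226)))
print('disc+bar', tri2(w(328,300),sd(240,265)))
# console frame, hinge = (621,265.5,115)
yaw=.203;X=np.array([np.cos(yaw),np.sin(yaw),0]);Y=np.array([-np.sin(yaw),np.cos(yaw),0]);Z=np.array([0,0,1.])
# box low corners wrist: (57,88),(592,85) z at low edge
for z in (33,36): 
  a=plane('wrist',q21(57,88),z,s);b=plane('wrist',q21(592,85),z,s);print('low edge',a,b,(a+b)/2)
H=np.array([621,265.5,115.])
n=-.5*X+.866*Z; u=.866*X+.5*Z
C=H-80*u+37*n;print('knob grip if face centre',C)
# disc outline centre on wrist at (327,303): intersect with plane 'off' 30 above face
for off in (25,30,37,44):
    for px in ((327,303),):
        e,d=w(*px);t=((H+off*n-e)@n)/(d@n);p=e+t*d;print(off,p,'u',(p-H)@u,'y',(p-H)@Y)
E
```

```text
mark outer (array([507.987, 250.192,  98.389]), np.float64(0.7405087526808208))
mark inner (array([525.602, 250.986, 111.289]), np.float64(0.30681490771283443))
disc+bar (array([545.111, 254.579,  81.781]), np.float64(1.0155355404264093))
low edge [512.193 171.025  33.   ] [481.818 317.136  33.   ] [497.005 244.08   33.   ]
low edge [511.702 171.384  36.   ] [481.513 316.601  36.   ] [496.607 243.992  36.   ]
knob grip if face centre [535.022 247.803 107.042]
25 [541.396 253.515  97.455] u -78.38701249271797 y 4.310161350191358
30 [540.108 253.235 102.467] u -77.02223807687491 y 4.295236191414757
37 [538.304 252.842 109.485] u -75.11155389469447 y 4.274340969127476
44 [536.501 252.45  116.502] u -73.20086971251412 y 4.253445746840217
```

```bash
cat >> h.py <<'E'
K0=np.array([537.5,252.5,107.]);yw=.203
CX=np.array([np.cos(yw),np.sin(yw),0]);CY=np.array([-np.sin(yw),np.cos(yw),0])
def corner(j,rho=23,back=0):
    s=-rho*np.cos(j)-(7+back)*np.sin(j); y=rho*np.sin(j)-(7+back)*np.cos(j)
    return center(s,y)
def center(s,y):
    Xc=.866*s-3.5-8; Yc=y-12.5; z=1.15+.577*Xc
    return K0+Xc*CX+Yc*CY+np.array([0,0,z])
E
python3 - <<'E'
from h import *
st=manip.read_state();R=RE(st['eef_rot']);R=RE([np.pi,0,yw+np.pi])
p0=corner(.13,back=12);print('pre',p0);go(p0+[0,0,60],3.345);
pr=p0
for j in np.arange(.13,1.75,.18):
    p=corner(j);print(round(j,2),p,R.T@(p-p0)/1000)
E
```

```text
pre [510.52  217.994  88.888]
now 18.8333 [500.374 242.238 343.435] [ 3.141  0.002 -2.943] F [ 0.778 -0.809  0.255] gap 0.481280418258472
shift [-0.005 -0.026  0.195]
turn -12.571196664781096
turn -9.429604011191303
turn -6.28801135760151
turn -3.146418704011717
turn -0.004826050421923966
0.13 [509.44  229.92   89.665] [-0.001  0.012 -0.001]
0.31 [508.295 234.084  89.503] [-0.001  0.016 -0.001]
0.49 [507.811 238.372  89.728] [-0.001  0.021 -0.001]
0.67 [508.004 242.647  90.334] [-0.003  0.025 -0.001]
0.85 [508.868 246.769  91.302] [-0.004  0.029 -0.002]
1.03 [510.374 250.606  92.599] [-0.006  0.032 -0.004]
1.21 [512.474 254.034  94.185] [-0.009  0.035 -0.005]
1.39 [515.1   256.942  96.007] [-0.012  0.037 -0.007]
1.57 [518.167 259.235  98.008] [-0.016  0.039 -0.009]
1.75 [521.577 260.84  100.121] [-0.019  0.04  -0.011]
```

send_rows(
  commands=[
    [[0, -0.005, 0.03], 0],
    [[-0.001, -0.01, 0.06], 0],
    [[-0.002, -0.015, 0.09], 0],
    [[-0.003, -0.02, 0.12], 0],
    [[-0.004, -0.023, 0.15], 0],
    [[-0.005, -0.026, 0.175], 0],
    [[-0.005, -0.026, 0.19], 0],
    [[-0.005, -0.026, 0.195], 0],
  ],
)

```text
clock: 19.5
eef_pos: [510.7, 217.3, 144.3]
eef_rot: [-3.141, -0.004, -2.944]
wrist_force: [0.3, -0.2, -0.8]
finger_gap: 0.3
```

Run:
```python
from h import *
manip.camera('top')
st=manip.read_state()
snap('wrist','w18');crop('w18',180,150,160,110,4.8,'c22')
go(corner(.13,back=12),3.345)
```

```text
now 19.6 [511.2   217.702 146.704] [-3.141 -0.001 -2.944] F [-0.111  0.554  0.505] gap 0.5568078894933005
shift [0.001 0.    0.058]
turn -12.57186556130845
turn -9.430272907718656
turn -6.288680254128863
turn -3.14708760053907
turn -0.00549494694927688
```

View pics/c22.png

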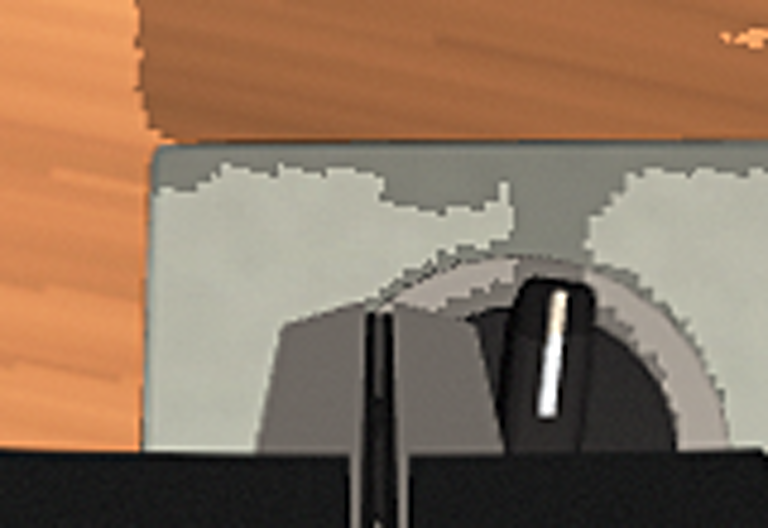

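Run:
```python
from h import *
s=manip.read_state()
q=lambda X,Y:(180+(X+.5)/4.8-.5,150+(Y+.5)/4.8-.5)
n=-.5*CX+np.array([0,0,.866]);u=.866*CX+np.array([0,0,.5])
for px in ((559,293),(547,415),(550,282)):
    e,d=ray('wrist',q(*px),s);P=K0+7*n;t=((P-e)@n)/(d@n);p=e+t*d-P;print(p@u,p@CY,p+P)
```

```text
-28.50088188074204 3.1106942338011074 [509.269 249.865  98.811]
-7.861612956911584 0.46541410663088423 [527.309 250.878 109.131]
-30.41441306615927 1.6469972215305408 [507.941 248.097  97.854]
```

send_rows(
  commands=[
    [[0, 0, 0.015], 0],
    [[0, 0, 0.03], 0],
    [[0, 0, 0.042], 0],
    [[0, 0, 0.05], 0],
    [[0, 0, 0.054], 0],
    [[0, 0, 0.056], 0],
    [[0, 0, 0.056], 0],
    [[0, 0, 0.056], 0],
  ],
)

```text
clock: 20.27
eef_pos: [511.0, 217.8, 92.1]
eef_rot: [3.141, 0.001, -2.943]
wrist_force: [-0.6, -0.5, 0.3]
finger_gap: 0.5
```

send_rows(
  commands=[
    [[0.001, 0.003, 0], 0],
    [[0.001, 0.006, 0], 0],
    [[0.001, 0.009, 0], 0],
    [[0.001, 0.012, 0], 0],
    [[0.001, 0.014, 0], 0],
    [[0.001, 0.016, 0], 0],
    [[0, 0.018, 0], 0],
    [[0, 0.02, 0], 0],
  ],
)

```text
clock: 20.93
eef_pos: [506.2, 236.9, 91.1]
eef_rot: [-3.141, -0.002, -2.943]
wrist_force: [-2.5, -5.6, 1.4]
finger_gap: 0.4
```

Run:
```python
from h import *
snap('wrist','w19');crop('w19',180,150,160,110,4.8,'c23')
go(corner(.85),3.345)
snap('side','s19');crop('s19',140,200,160,140,4,'c24')
```

```text
now 20.9833 [506.173 237.201  91.142] [-3.141 -0.002 -2.943] F [-2.653 -3.399  1.521] gap 0.3861195100510847
shift [-0.005  0.009 -0.   ]
turn -12.571530599881259
turn -9.429937946291465
turn -6.288345292701672
turn -3.146752639111879
turn -0.005159985522086075
```

View pics/c23.png

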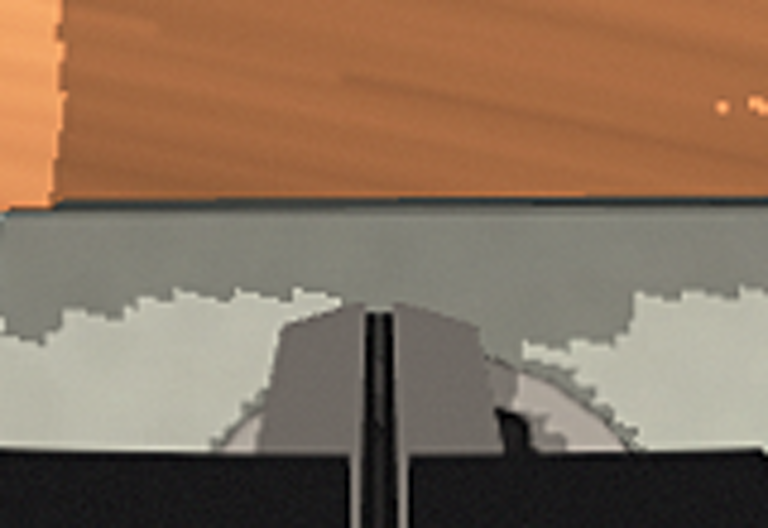

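View pics/c24.png

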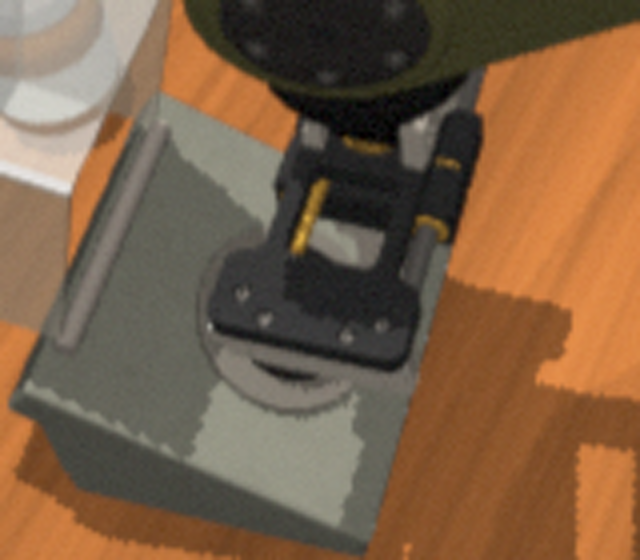

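send_rows(
  commands=[
    [[-0.002, 0.003, 0], 0],
    [[-0.003, 0.006, 0], 0],
    [[-0.005, 0.009, 0], 0],
    [[-0.007, 0.012, -0.002], 0],
    [[-0.01, 0.015, -0.003], 0],
    [[-0.012, 0.017, -0.005], 0],
    [[-0.015, 0.018, -0.006], 0],
    [[-0.017, 0.019, -0.007], 0],
  ],
)

```text
clock: 21.7
eef_pos: [516.0, 258.1, 96.6]
eef_rot: [-3.139, -0.011, -2.943]
wrist_force: [-28.4, -14.8, 2.4]
finger_gap: 0.8
```

Run:
```python
from h import *
snap('wrist','w20');crop('w20',180,150,160,110,4.8,'c25')
go(corner(1.57),3.345)
```

```text
now 21.75 [515.838 258.006  96.531] [-3.139 -0.012 -2.943] F [-24.16  -10.799   4.681] gap 0.1920275493250853
shift [-0.003  0.001 -0.002]
turn -12.571293594710275
turn -9.429700941120482
turn -6.288108287530688
turn -3.1465156339408953
turn -0.004922980351102169
```

View pics/c25.png

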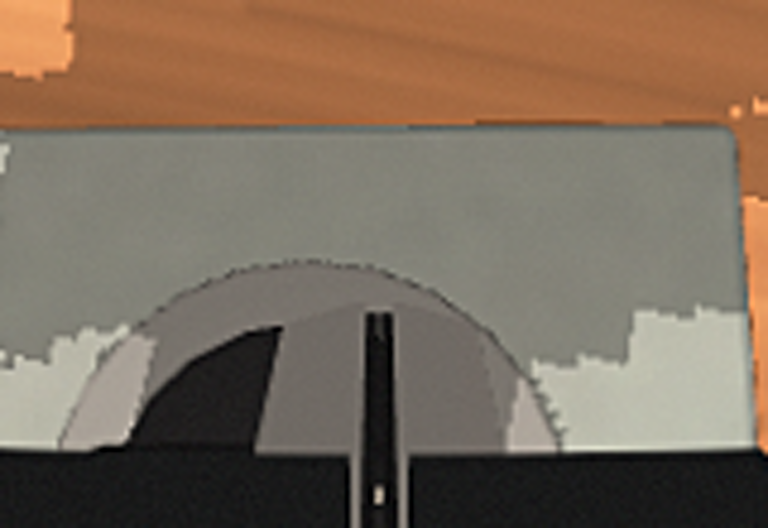

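send_rows(
  commands=[
    [[0.008, 0, 0], 0],
    [[0.015, 0, -0.01], 0],
    [[0.02, 0, -0.04], 0],
    [[0.03, 0, -0.08], 0],
    [[0.04, 0, -0.12], 0],
    [[0.04, 0, -0.16], 0],
    [[0.04, 0, -0.2], 0],
    [[0.04, 0, -0.22], 0],
  ],
)

```text
clock: 22.42
eef_pos: [480.7, 251.7, 323.8]
eef_rot: [3.14, 0.006, -2.943]
wrist_force: [-0.2, -0.2, -0.8]
finger_gap: 0.1
```

Run:
```python
from h import *
manip.camera('top')
st=manip.read_state();print(st['eef_pos'])
snap('wrist','w21');crop('w21',180,130,150,130,5,'c26')
snap('side','s21');crop('s21',80,20,280,320,1.85,'c27')
```

```text
[481.301 251.98  325.859]
```

View pics/c26.png

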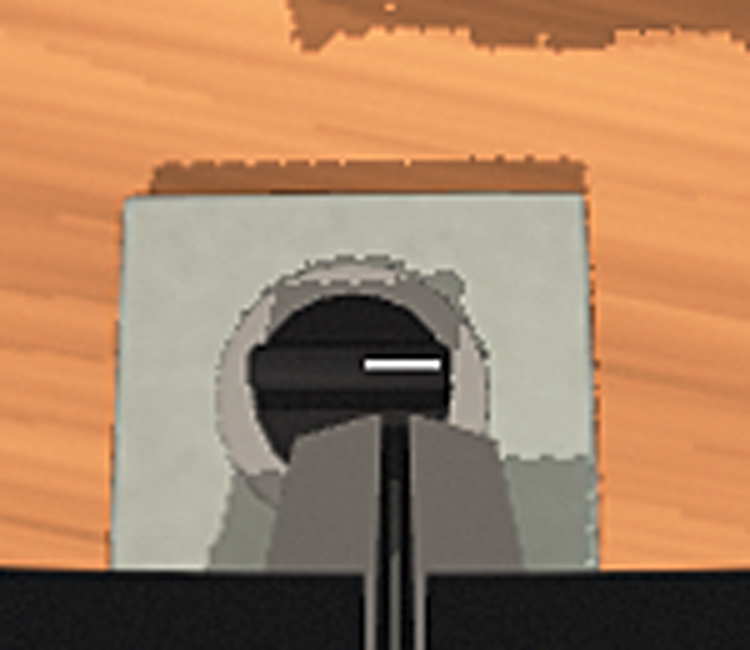

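View pics/c27.png

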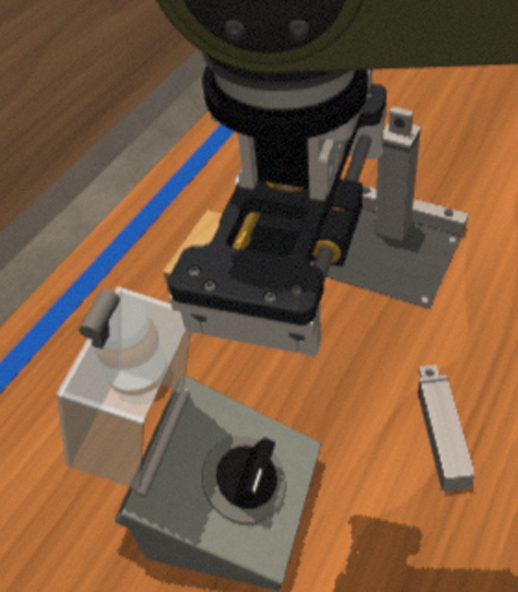

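Run:
```python
from h import *
snap('top','t21');crop('t21',80,80,300,190,2.6,'c28')
```

```text
(no output)
```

View pics/c28.png

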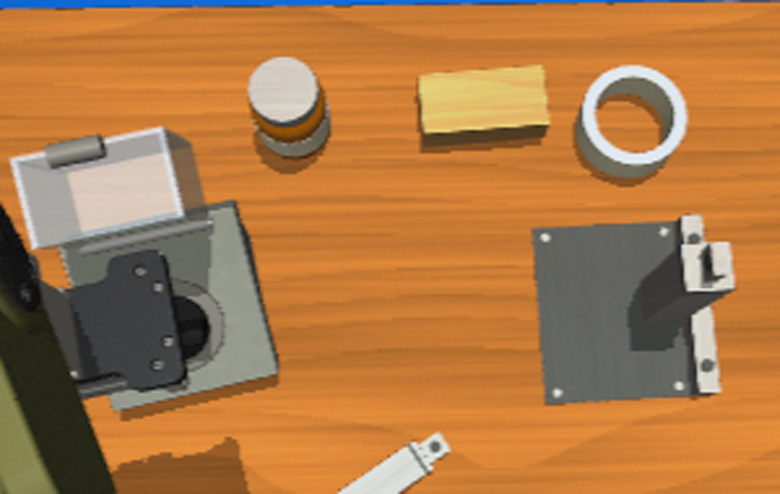

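Run:
```python
from h import *
q=lambda X,Y:(80+(X+.5)/2.6-.5,80+(Y+.5)/2.6-.5)
print([plane('top',q(X,Y),160) for X,Y in((685,248),(684,286),(722,250),(722,290))])
print(manip.sign_off())
```

```text
[array([ 592.366, -175.363,  160.   ]), array([ 561.064, -172.316,  160.   ]), array([ 590.093, -205.554,  160.   ]), array([ 557.119, -202.975,  160.   ])]
the job is handed in; nothing more can be done
None
```

The job is done and handed in at about 22.7 s of the 69 s allowed; sign-off gives no verdict.

- **Post:** I gripped the largest post near its head and lifted it so it swung foot-down. I pushed its foot against the stop until it was upright, set it on the plate and let go. Just before I let go, the wrist camera put the tilt at about 0.007 rad, and after release the gap to the stop at about 0 mm. The foot centre is about 6 mm from the middle of the stop.
- **Cover:** I pinched the grip bar by its ends and swung the cover to about 1.85 rad (estimated from the arm's path). It stayed open after release.
- **Selector:** I pushed the knob clockwise with the closed fingers until it was blocked, at about 28 N. The last image shows its bar parallel to the hinge, about 1.57 rad.
- **Last checks:** The final top and side views show the post still standing at the stop. The jar, tape roll and offcut look undisturbed.
- **Disagreements:** The wrist and top cameras differed by a few millimetres on absolute positions. One rough pick of the post's head in the last top view put it about 5 mm nearer the stop on its plate side and on its far side slightly further from it. I relied on the wrist camera's measurement of post and stop together for the gap.

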